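# Lock the pallet stop in the T-slot rail and switch on the rail clamp

## Robot

A 6-joint arm with a two-finger parallel gripper is mounted at the origin on the work surface. World frame = base frame: x ahead of the robot, y to its left, z up, the work surface at z = 0. Lengths are in mm, angles in rad, forces in N, time in s.
With the tool pointing down it reaches from about 350 to 875 mm from the base axis. Payload 4.2 kg.
Tool frame: the origin (TCP) lies midway between the tips of the shut fingers; the grasp point (between the pads) lies 19 mm behind it; z points along the fingers, y is the direction in which the jaws open and shut (so a half turn about z gives the same grasp; the last joint's range is limited). The gripper opens to 85 mm and grips with 20 to 120 N. Pads are 22 mm wide; open, the fingers measure 114 mm over their backs; the gripper's body (76 mm by 85 mm) begins 54 mm behind the grasp point. The pads swing forward as they close: fully open they stand 13 mm farther back than shut.
Start: joints at [-0.993, 0.385, 0.008, 0, -1.194, -0.259], TCP at [195.907, -593.481, 231.312] pointing down, gripper open.
Joint ranges: [-3.14, 3.14], [-1.21, 2.06], [-1.07, 1.41], [-3.16, 2.05], [-2.99, -0.16], [-3.1, 3.1]. Speed limits (rad/s): [2.79, 2.79, 3.14, 3.14, 3.14, 3.14].

## Interface

Orientations are given as a unit quaternion [x, y, z, w].
In Python, from bench import arm gives the robot as it stands.
- The arm moves only by the tool servo_tool, never from a script. Its argument "rows" is a list of rows, each an object of numbers: "fingers": the finger opening in cm, from 0 to 8.54; "x", "y", "z": the shift along the tool's x, y, z in cm; "turn": the turn about the tool's z in degrees. A call has 1 to 10 rows; each row shifts and turns the commanded pose from where the row before left it, along the tool's axes as they then stand; what a row does not reach is not made up. A row lasts 1/12 s, in which the tool goes at most 41.7 mm and 7.16 degrees, less where a joint would pass 70% of its speed; a pose out of reach is approached as far as the arm can. A call is refused whole if a number of a shift passes 4.17 or a number of a turn 7.16, either way. A call with a gripper value outside its range is refused whole. The fingers move at their own pace and stop on an object; the grip force is fixed at half the most. Time passes only in rows, so rows that do not move let the fingers close. It gives the time, the measured TCP pose, the force and the opening at its end, in the units of the state.
- arm.read_state(): the state, without advancing time (a new reading comes with each control period).
- arm.get_image(name): name is "side" or "top"; returns (picture, depth): 480x640x3 uint8, red, green, blue; 480x640 float32, mm along the optical axis (not along the pixel's ray), 0 where there is no reading.
- arm.camera_model(name): a dict with "fx", "fy", "cx", "cy" (pixels), "k1" (the pictures are not rectified: a ray, as slopes to the right and down, at radius r is drawn at 1 + k1 r^2 times it, then the intrinsics apply), "pose" (4x4, takes a point from camera to world coordinates). Camera axes: x right, y down, z forward; pixel columns grow to the right and rows downward; lengths in mm; the calibration is good to about 2 mm. A picture is of the moment at which its call begins. camera_model takes no time and is no camera call.
- arm.job_done(): hands the job in, once; it reports no verdict.
The state is a dict: "clock": time; "joints": joint angles; "joint_vel": joint speeds; "joint_efforts": joint torques, N m; "position": TCP position; "ee_rot": TCP orientation; "contact_force": force on the tool from outside, world axes, zero at the start; "wrist_torque": the same for the moment, N m; "gripper_width": finger opening in mm.
Only numpy, scipy, OpenCV 4.12 (cv2) and the standard library are available. Lean on these libraries where they do the work, as an engineer would, in place of code of your own. Each camera call takes 0.05 s, during which the arm holds its last target.

## Task

Take the orange quarter-turn stop out of its blue parking block, drop its foot into the slot of the aluminium rail at the yellow mark until the collar rests on the rail, and twist it a quarter turn so that its wing stands square across the rail and its foot is locked. Then reach in under the clear guard of the clamp valve and push its red paddle over to the far side with a fingertip, so that the rail clamps the stop. Leave the two bottles and the gearbox where they stand.

Things in the scene. Friction and masses are not known exactly. Their poses are not given: they have to be found in the camera images.
- stop: Loose stop, 0.25 kg. Origin on its axis, underside of the collar; z up. Collar 40 mm across (z 0 to 6 mm), 15 mm stem, orange wing 100 mm along y, 14 mm thick along x, z 22 to 56 mm: pinch its 14 mm at the middle. Below: stem, then steel T-foot 50 mm along y, 15 mm along x, z -14 to -25 mm. Starts upright in the holder, wing along the gap.
- holder: Fixed parking block, black base and two blue cheeks, 100 mm (x) by 80 mm (y), 45 mm high. A 22 mm gap, open at ends and top, runs along its y through the middle; the stop's collar rests on the cheeks. Origin at the centre of its underside.
- rail: Fixed aluminium rail, 220 mm along y, 82 mm wide, top at 40 mm; origin at the centre of its underside. 22 mm slot along y in the middle of the top, lips 12 mm thick, over a chamber 62 mm wide, 20 mm high. A foot parallel to the slot drops in until the collar rests on top, then turns freely either way, no end stop; across the rail it is caught under the lips.
- mark: Yellow band, 30 mm long, round the rail's top and sides. Origin on the slot's centre line at the height of the rail's top, in the middle of the band; axes as the rail's (y along the slot). The stop's axis belongs within the band's length.
- valve: Fixed grey valve box, 120 (x) by 110 by 45 mm high; origin at the centre of its underside. Front is -x, open. Clear guard plate with yellow front edge over the paddle, 120 mm wide, from x -20 to +62 mm, underside 178, top 186 mm up, on posts at x +54, y +-49 mm. Reach in from the front, tool leaning 30 to 45 deg, fingertips towards +x, hand back over -x.
- toggle (a joint): Red paddle angle: 0 = off, leaning 0.5 rad to the valve's -x; 0.5 = upright; 1.0 = on, leaning 0.5 rad to +x (end stop). Resists by up to 5 N until 0.5, then snaps over by itself. Hinge along the valve's y, 50 mm above the valve's origin. Paddle 30 mm wide, 10 mm thick, reaching 85 mm from the hinge.
- toggle_pad (a point): Push point: on the middle of the paddle's front face, 65 mm from its hinge; it moves with the paddle.
- white_bottle: Bystander: white bottle with a yellow cap, 60 mm across, 150 mm tall. Origin at the centre of its underside. Do not disturb.
- red_bottle: Bystander: small red bottle with a blue cap, 44 mm across, 110 mm tall. Origin at the centre of its underside. Do not disturb.
- gearbox: Bystander: black gearbox housing, 70 by 80 mm, 60 mm high, with a steel motor on top up to 90 mm. Origin at the centre of its underside. Do not disturb.
Not all that is in view belongs to the job. Of the things shaped like the rail, the aluminium one is meant.

How it is judged (in metres and radians):
On the way, in this order (a step that is already met when the one before it is completed fails the run):
1. the stop's foot is in the slot at the yellow mark, collar down on the rail, wing along the rail (z of stop in the frame of mark between -0.004 and 0.004 m and x of stop in the frame of mark between -0.006 and 0.006 m and y of stop in the frame of mark between -0.016 and 0.016 m and angle between stop's own z axis and vertical below 0.12 rad and angle between the y axis of stop and the y axis of rail, either way round below 0.25 rad and value of joint toggle below 0.3 rad), for 0.1 s.
2. the stop is turned a quarter turn, wing across the rail, still seated at the mark (z of stop in the frame of mark between -0.004 and 0.004 m and x of stop in the frame of mark between -0.006 and 0.006 m and y of stop in the frame of mark between -0.016 and 0.016 m and angle between stop's own z axis and vertical below 0.12 rad and angle between the y axis of stop and the x axis of rail, either way round below 0.3 rad and value of joint toggle below 0.3 rad), for 0.2 s.
3. the fingers push the red paddle (contact force between the fingers and valve above 0.3 N and value of joint toggle above 0.15 rad).
4. the red paddle is flipped to its far side (value of joint toggle above 0.9 rad), for 0.2 s.
At the end, for the whole second after the job is handed in: Stop seated: collar on the rail (4 mm), 6 mm from the slot line, upright within 7 deg, axis within 16 mm of the mark's middle along the rail, wing square across within 17 deg, at rest. Red paddle at its far side (joint above 0.9) (z of stop in the frame of mark between -0.004 and 0.004 m and x of stop in the frame of mark between -0.006 and 0.006 m and y of stop in the frame of mark between -0.016 and 0.016 m and angle between stop's own z axis and vertical below 0.12 rad and angle between the y axis of stop and the x axis of rail, either way round below 0.3 rad and value of joint toggle above 0.9 rad and linear speed of stop below 0.02 m/s and angular speed of stop below 0.1 rad/s); the robot touches nothing.
It fails at once if the arm or the hand, rather than the fingers, presses on the valve (contact force between the arm and valve above 5 N).
It fails at once if the valve is switched on before the stop is seated and turned across the rail (value of joint toggle above 0.6 rad and not (z of stop in the frame of mark between -0.004 and 0.004 m and x of stop in the frame of mark between -0.006 and 0.006 m and y of stop in the frame of mark between -0.016 and 0.016 m and angle between stop's own z axis and vertical below 0.12 rad and angle between the y axis of stop and the x axis of rail, either way round below 0.3 rad)).
It fails at once if a bystander is shifted by more than 20 mm or tipped (distance of any of white_bottle, red_bottle, gearbox from where it was at the start of the episode above 0.02 m or angle between any of white_bottle, red_bottle, gearbox's own z axis and vertical above 0.3 rad).
It also fails if it takes over 56 s, if anything falls off the work surface, if the arm or the gripper's body presses on something with over 40 N, if the wrist force passes 120 N, or if a joint passes its speed limit or range.

## Working session

There is one attempt and no reset: what is moved stays moved. The work goes in short steps, Python scripts to look and compute and a tool call to move; the robot and the scene stay as the last step left them, time stands still between calls to the robot, and variables do not carry over. Pictures are saved under pics/ and viewed, and the job is handed in when it is done.

Besides the shell and the picture viewer there is one more tool, called after "Emit:" as name([rows], argument=value, ...), one row to a line, values as JSON. servo_tool: Moves the arm, as the interface text tells. Its arguments: {"type":"object","properties":{"rows":{"type":"array","items":{"type":"object","properties":{"fingers":{"type":"number"},"x":{"type":"number"},"y":{"type":"number"},"z":{"type":"number"},"turn":{"type":"number"}}}}},"required":["rows"]}

```bash
ls; mkdir -p pics; python3 - <<'E'
from bench import arm
import cv2,numpy as np
for n in("side","top"):
    p,d=arm.get_image(n); cv2.imwrite(f"pics/{n}0.png",p[:,:,::-1]); np.save(f"{n}_d0.npy",d); np.save(f"{n}_p0.npy",p)
    m=arm.camera_model(n);print(n,{k:(v if k!='pose' else np.round(v,3).tolist()) for k,v in m.items()})
print(arm.read_state())
E
```

```text
pics
side {'fx': 525.5853895918118, 'fy': 525.5853895918118, 'cx': 322.91930099918505, 'cy': 237.990499458322, 'k1': 0.03890537210599574, 'pose': [[-0.999, -0.016, 0.036, 524.572], [-0.037, 0.679, -0.734, 1023.399], [-0.013, -0.734, -0.679, 977.283], [0.0, 0.0, 0.0, 1.0]]}
top {'fx': 467.4900187581533, 'fy': 467.4900187581533, 'cx': 320.9780012818161, 'cy': 242.37736125084442, 'k1': -0.078660073335928, 'pose': [[-0.023, -0.992, 0.125, 390.234], [-1.0, 0.025, 0.016, 85.999], [-0.019, -0.125, -0.992, 1418.319], [0.0, 0.0, 0.0, 1.0]]}
{'clock': 0.1, 'joints': array([-9.93397517e-01,  3.85537116e-01,  6.76192825e-03, -4.47225285e-04,
       -1.19399616e+00, -2.58604686e-01]), 'joint_vel': array([-0.00019198, -0.00245151,  0.00270264,  0.00103403,  0.00059745,
       -0.0012505 ]), 'joint_efforts': array([-5.38432948e-05, -3.93319559e+01,  1.88929331e+01,  4.19797942e+00,
       -2.58869863e-03,  4.81383466e-06]), 'position': array([ 195.74920226, -593.00865225,  230.29424881]), 'ee_rot': array([-1.58641422e-01,  9.87335749e-01,  9.86860372e-04, -2.10916596e-04]), 'contact_force': array([-0.19749772,  0.16592531, -0.1727336 ]), 'wrist_torque': array([-0.00571028, -0.0364753 , -0.02229306]), 'gripper_width': 85.72729845206177}
```

View pics/side0.png

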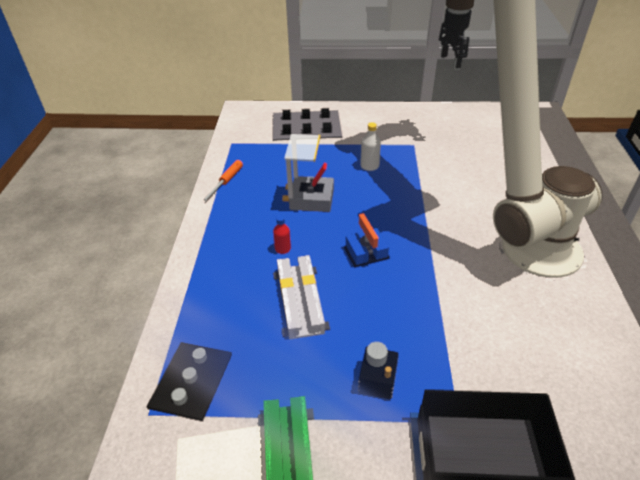

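View pics/top0.png

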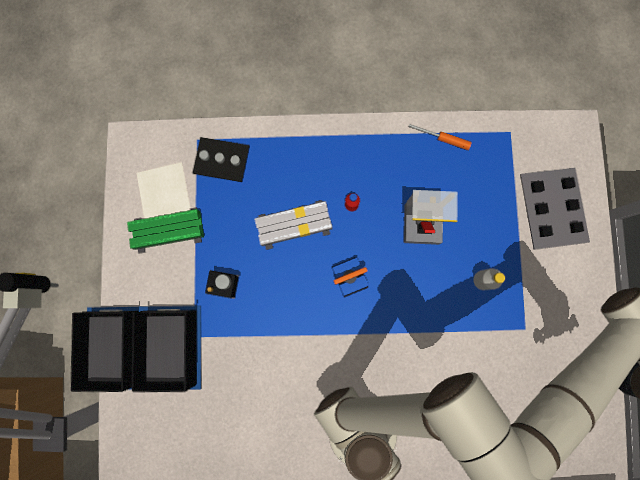

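The top view shows the stop at about (350,275), the aluminium rail at (293,224) with its yellow band at (302,221), and the valve at (428,217). In the side view they are at (368,235), (300,295) and (312,185). Next I'll measure them.

```bash
cat > h.py <<'E'
import numpy as np,cv2
from bench import arm
def ray(n,uv):
    m=arm.camera_model(n);uv=np.atleast_2d(np.float64(uv))
    K=np.array([[m['fx'],0,m['cx']],[0,m['fy'],m['cy']],[0,0,1.]])
    q=cv2.undistortPointsIter(uv.reshape(-1,1,2),K,np.array([m['k1'],0,0,0.]),None,None,(3,60,1e-10)).reshape(-1,2)
    P=np.array(m['pose']);d=np.c_[q,np.ones(len(q))]
    return P[:3,3],d@P[:3,:3].T
def onz(n,uv,z):
    o,d=ray(n,uv);return o+d*((z-o[2])/d[:,2])[:,None]
def dep(n,uv,D):  # points from depth
    uv=np.atleast_2d(uv);o,d=ray(n,uv);return o+d*D[uv[:,1].astype(int),uv[:,0].astype(int)][:,None]
def cloud(n,D,box):
    u0,v0,u1,v1=box;uu,vv=np.meshgrid(np.arange(u0,u1),np.arange(v0,v1));uv=np.c_[uu.ravel(),vv.ravel()]
    return uv,dep(n,uv,D)
def proj(n,X):
    m=arm.camera_model(n);P=np.linalg.inv(np.array(m['pose']));c=np.atleast_2d(X)@P[:3,:3].T+P[:3,3]
    s=c[:,:2]/c[:,2:];s=s*(1+m['k1']*(s**2).sum(1,keepdims=True))
    return s*[m['fx'],m['fy']]+[m['cx'],m['cy']]
E
python3 - <<'E'
from h import *
for n,b in(("top",(195,170,515,310)),("side",(230,110,430,350))):
    p=np.load(f"{n}_p0.npy")[b[1]:b[3],b[0]:b[2],::-1]
    s=min(800/p.shape[1],600/p.shape[0]);cv2.imwrite(f"pics/{n}0z.png",cv2.resize(p,None,fx=s,fy=s,interpolation=cv2.INTER_CUBIC));print(n,s)
for n in("top","side"):
    p=np.load(f"{n}_p0.npy");D=np.load(f"{n}_d0.npy")
    hsv=cv2.cvtColor(p,cv2.COLOR_RGB2HSV);h,s,v=cv2.split(hsv)
    for nm,mk in dict(orange=(h>=5)&(h<=14)&(s>180)&(v>110),yellow=(h>=20)&(h<=30)&(s>110)&(v>120),red=((h<4)|(h>175))&(s>180)&(v>80)).items():
        N,L,st,c=cv2.connectedComponentsWithStats(mk.astype(np.uint8))
        for i in range(1,N):
            if st[i,4]>12:
                vs,us=np.where(L==i);X=dep(n,np.c_[us,vs],D)
                print(n,nm,st[i].tolist(),c[i].round(1),"med",np.median(X,0).round(0),"z",np.percentile(X[:,2],[5,95]).round(0))
E
```

```text
top 2.5
side 2.5
top orange [438, 132, 33, 18, 267] [454.1 140.4] med [ 875. -311.   26.] z [18. 32.]
top orange [334, 268, 33, 16, 159] [349.8 275.5] med [460.  28. 101.] z [ 96. 106.]
top yellow [294, 206, 12, 12, 97] [299.4 211.7] med [658. 172.  41.] z [36. 45.]
top yellow [412, 218, 45, 4, 87] [434.3 219.6] med [ 600. -198.  185.] z [180. 189.]
top yellow [298, 223, 12, 14, 113] [303.5 229.5] med [605. 161.  40.] z [21. 45.]
top yellow [495, 273, 10, 10, 86] [499.4 277.5] med [ 441. -377.  150.] z [140. 156.]
top red [345, 194, 15, 17, 132] [351.3 203.6] med [672.  18.  73.] z [28. 85.]
top red [421, 222, 14, 11, 114] [427.5 227.1] med [ 592. -196.  109.] z [ 72. 127.]
side orange [220, 161, 22, 23, 175] [231.1 171.3] med [ 870. -305.   25.] z [14. 32.]
side orange [360, 215, 17, 25, 110] [367.9 226.6] med [460.  31. 102.] z [ 98. 105.]
side yellow [368, 123, 8, 8, 57] [371.7 126.4] med [ 440. -370.  149.] z [136. 154.]
side yellow [314, 135, 7, 24, 28] [317.  145.5] med [ 597. -208.  186.] z [ 64. 189.]
side yellow [302, 275, 13, 10, 103] [308.  279.4] med [605. 159.  40.] z [38. 44.]
side yellow [280, 278, 13, 10, 105] [286.1 282.4] med [657. 169.  40.] z [37. 43.]
side red [313, 164, 13, 22, 65] [318.9 174.6] med [ 592. -188.  103.] z [ 68. 126.]
side red [275, 225, 15, 28, 337] [281.7 238.4] med [680.  29.  55.] z [13. 85.]
```

View pics/top0z.png

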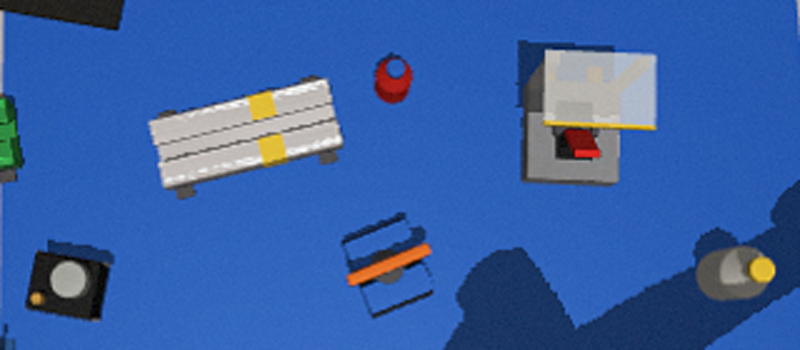

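View pics/side0z.png

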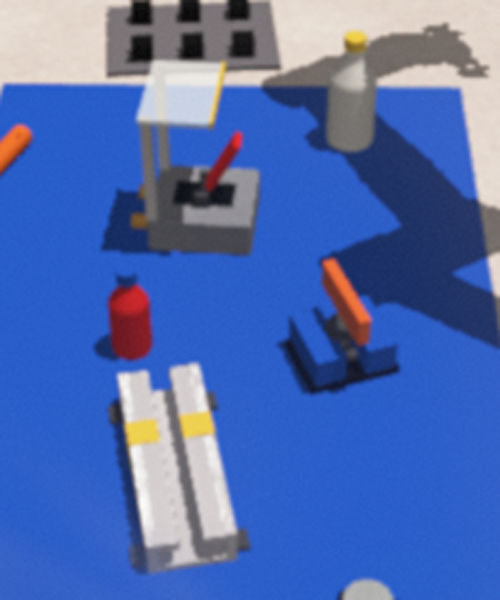

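```bash
python3 - <<'E'
from h import *
for n in("top","side"):
    p=np.load(f"{n}_p0.npy");D=np.load(f"{n}_d0.npy")
    hsv=cv2.cvtColor(p,cv2.COLOR_RGB2HSV);h,s,v=cv2.split(hsv)
    def rect(mask,z,lab):
        vs,us=np.where(mask);X=onz(n,np.c_[us,vs],z)[:,:2].astype(np.float32)
        c,wh,a=cv2.minAreaRect(X);print(n,lab,np.round(c,1),np.round(wh,1),round(a,1),"mean",X.mean(0).round(1))
        vx=cv2.fitLine(X,cv2.DIST_L2,0,.01,.01).ravel();print("   line dir deg",np.degrees(np.arctan2(vx[1],vx[0])).round(2))
    H,W=h.shape
    uu,vv=np.meshgrid(np.arange(W),np.arange(H))
    o=(h>=5)&(h<=14)&(s>180)&(v>110)
    inb=lambda b:(uu>=b[0])&(uu<b[2])&(vv>=b[1])&(vv<b[3])
    if n=="top":
        rect(o&inb((330,260,375,290)),101,"wing")
        rail=inb((250,195,335,250))&(D>0)
        uv=np.c_[uu[rail],vv[rail]];X=dep(n,uv,D);k=(np.abs(X[:,2]-40)<7)
        m=np.zeros((H,W),bool);m[uv[k,1],uv[k,0]]=1;rect(m,40,"rail top")
        y=(h>=20)&(h<=30)&(s>110)&(v>120)
        rect(y&inb((290,200,320,245)),40,"mark")
        for b in((290,200,308,220),(295,221,315,245)): rect(y&inb(b),40,"half")
        rect(y&inb((408,214,462,225)),186,"guard edge")
        vb=inb((400,185,462,250));uv=np.c_[uu[vb],vv[vb]];X=dep(n,uv,D)
        k=(np.abs(X[:,2]-45)<6);m=np.zeros((H,W),bool);m[uv[k,1],uv[k,0]]=1;rect(m,45,"valve box top")
        k=(np.abs(X[:,2]-184)<6);m=np.zeros((H,W),bool);m[uv[k,1],uv[k,0]]=1;rect(m,186,"guard")
        r=((h<4)|(h>175))&(s>150)&(v>60)&inb((415,218,440,238))
        uv=np.c_[uu[r],vv[r]];X=dep(n,uv,D);print("paddle",X[::6].round(0).tolist())
    else:
        y=(h>=20)&(h<=30)&(s>110)&(v>120)
        rect(y&inb((275,270,320,292)),40,"mark")
        for b in((275,270,297,292),(298,270,320,292)): rect(y&inb(b),40,"half")
        rect(o&inb((355,210,385,250)),101,"wing")
        y=(h>=18)&(h<=32)&(s>80)&(v>100)&inb((310,130,325,162));print(np.c_[uu[y],vv[y]].tolist())
E
```

```text
top wing [461.   28.2] [13.6 95.2] 21.2 mean [460.9  28.7]
   line dir deg -69.07
top rail top [626.3 192.2] [ 84.9 216.4] 12.4 mean [626.1 191.9]
   line dir deg -77.66
top mark [630.3 165.5] [88.7 28.6] 12.0 mean [629.7 165.4]
   line dir deg 11.85
top half [658.7 171.6] [30.4 28.4] 12.7 mean [658.9 171.5]
   line dir deg 17.39
top half [604.3 159.9] [35.2 28.3] 12.8 mean [604.7 160.2]
   line dir deg 12.37
top guard edge [ 599.8 -197.4] [118.2   5.2] 86.1 mean [ 599.7 -198.1]
   line dir deg 85.85
top valve box top [ 616.7 -197.9] [110.6 119.3] 86.8 mean [ 594.  -189.6]
   line dir deg 60.98
top guard [ 638.4 -200.7] [121.6  84. ] 86.5 mean [ 637.9 -200.1]
   line dir deg 85.44
paddle [[613.0, -185.0, 72.0], [613.0, -203.0, 72.0], [608.0, -189.0, 82.0], [609.0, -207.0, 77.0], [605.0, -194.0, 84.0], [604.0, -211.0, 84.0], [601.0, -198.0, 90.0], [597.0, -185.0, 99.0], [596.0, -202.0, 100.0], [592.0, -184.0, 113.0], [592.0, -202.0, 112.0], [588.0, -189.0, 120.0], [588.0, -207.0, 113.0], [584.0, -190.0, 126.0], [586.0, -210.0, 112.0], [581.0, -196.0, 125.0], [579.0, -182.0, 123.0], [5
[... 274 characters left out ...]
 mean [604.8 158.6]
   line dir deg 33.3
side wing [459.8  31.3] [11.1 96.7] 20.4 mean [459.6  31.1]
   line dir deg -69.64
[[319, 134], [318, 135], [319, 135], [320, 135], [318, 136], [319, 136], [320, 136], [318, 137], [319, 137], [320, 137], [318, 138], [319, 138], [320, 138], [318, 139], [319, 139], [318, 140], [319, 140], [317, 141], [318, 141], [317, 142], [318, 142], [317, 143], [318, 143], [317, 144], [318, 144], [317, 145], [316, 146], [317, 146], [316, 147], [317, 147], [316, 148], [317, 148], [316, 149], [316, 150], [315, 151], [316, 151], [315, 152], [316, 152], [315, 153], [316, 153], [315, 154], [315, 155], [314, 156], [315, 156], [314, 157], [315, 157], [314, 158], [314, 159]]
```

Measured so far: the stop is at about (460,30) with its wing at 110.7°. The rail's slot runs at 102.3°, with the mark at about (631,165). The valve is at about (617,-198). I'll move the hand above the stop, with the fingers open.

Emit:
servo_tool([
  {"fingers":8.5,"x":-2.63,"y":2.99},
  {"x":-2.63,"y":2.99},
  {"x":-2.63,"y":2.99},
  {"x":-2.63,"y":2.99},
  {"x":-2.63,"y":2.99},
  {"x":-2.63,"y":2.99},
  {"x":-2.63,"y":2.99},
  {"x":-2.63,"y":2.99},
  {"x":-2.63,"y":2.99},
  {"x":-2.63,"y":2.99},
])

```text
invalid input at $.rows[0]: expected keys fingers, x, y, z, turn
```

```bash
cat >> h.py <<'E'
from scipy.spatial.transform import Rotation as Ro
def st():
    s=arm.read_state();R=Ro.from_quat(s['ee_rot']).as_matrix()
    print("t",round(s['clock'],2),"pos",s['position'].round(1),"yaw_y",np.degrees(np.arctan2(R[1,1],R[0,1])).round(2),"tilt",np.degrees(np.arccos(np.clip(-R[2,2],-1,1))).round(2),"F",s['contact_force'].round(1),"T",s['wrist_torque'].round(2),"w",round(s['gripper_width'],1),"j",s['joints'].round(3))
    return s,R
def go(target,yaw=None):
    s,R=st();d=np.array(target)-s['position'];print("shift cm tool",(R.T@d/10).round(3),"norm mm",np.linalg.norm(d).round(1))
    if yaw is not None:
        y=np.degrees(np.arctan2(R[1,1],R[0,1]));print("turn",-(((yaw-y)+180)%360-180))
E
python3 -c "
from h import *
go([460.3,29.5,180],200.7)"
```

```text
t 0.1 pos [ 195.7 -593.   230.3] yaw_y 108.26 tilt 0.12 F [-0.2  0.2 -0.2] T [-0.01 -0.04 -0.02] w 85.7 j [-0.993  0.386  0.007 -0.    -1.194 -0.259]
shift cm tool [-44.625  50.82    5.127] norm mm 678.3
turn -92.44389999030773
```

Emit:
servo_tool([
  {"fingers":8.5,"x":-2.63,"y":2.99,"z":0,"turn":0},
  {"fingers":8.5,"x":-2.63,"y":2.99,"z":0,"turn":0},
  {"fingers":8.5,"x":-2.63,"y":2.99,"z":0,"turn":0},
  {"fingers":8.5,"x":-2.63,"y":2.99,"z":0,"turn":0},
  {"fingers":8.5,"x":-2.63,"y":2.99,"z":0,"turn":0},
  {"fingers":8.5,"x":-2.63,"y":2.99,"z":0,"turn":0},
  {"fingers":8.5,"x":-2.63,"y":2.99,"z":0,"turn":0},
  {"fingers":8.5,"x":-2.63,"y":2.99,"z":0,"turn":0},
  {"fingers":8.5,"x":-2.63,"y":2.99,"z":0,"turn":0},
  {"fingers":8.5,"x":-2.63,"y":2.99,"z":0,"turn":0},
])

```text
clock: 0.93
position: [351.9, -225.2, 231.2]
ee_rot: [-0.159, 0.987, 0.0, 0.0]
contact_force: [0.3, 0.3, -0.1]
gripper_width: 85.2
```

```bash
python3 -c "
from h import *
go([460.3,29.5,180],200.7)"
```

```text
t 0.93 pos [ 351.9 -225.2  231.2] yaw_y 108.25 tilt 0.01 F [ 0.3  0.3 -0.1] T [ 0.02 -0.1   0.01] w 85.2 j [-0.177  0.023 -0.462 -0.    -1.086 -1.075]
shift cm tool [-18.269  20.797   5.127] norm mm 281.5
turn -92.45206664637328
```

Emit:
servo_tool([
  {"fingers":8.5,"x":-2.61,"y":2.97,"z":0.5,"turn":0},
  {"fingers":8.5,"x":-2.61,"y":2.97,"z":0.5,"turn":0},
  {"fingers":8.5,"x":-2.61,"y":2.97,"z":0.5,"turn":0},
  {"fingers":8.5,"x":-2.61,"y":2.97,"z":0.5,"turn":0},
  {"fingers":8.5,"x":-2.61,"y":2.97,"z":0.5,"turn":0},
  {"fingers":8.5,"x":-2.61,"y":2.97,"z":0.5,"turn":0},
  {"fingers":8.5,"x":-2.61,"y":2.97,"z":0.5,"turn":0},
  {"fingers":8.5,"x":0,"y":0,"z":0.5,"turn":-7.1},
  {"fingers":8.5,"x":0,"y":0,"z":0.5,"turn":-7.1},
  {"fingers":8.5,"x":0,"y":0,"z":0.5,"turn":-7.1},
])

```text
clock: 1.77
position: [460.1, 28.5, 180.5]
ee_rot: [-0.342, 0.94, 0.0, -0.001]
contact_force: [0.6, 0.1, -0.1]
gripper_width: 84.9
```

Emit:
servo_tool([
  {"fingers":8.5,"x":0,"y":0,"z":0.2,"turn":-7.1},
  {"fingers":8.5,"x":0,"y":0,"z":0.2,"turn":-7.1},
  {"fingers":8.5,"x":0,"y":0,"z":0.2,"turn":-7.1},
  {"fingers":8.5,"x":0,"y":0,"z":0.2,"turn":-7.1},
  {"fingers":8.5,"x":0,"y":0,"z":0.2,"turn":-7.1},
  {"fingers":8.5,"x":0,"y":0,"z":0.2,"turn":-7.1},
  {"fingers":8.5,"x":0,"y":0,"z":0.2,"turn":-7.1},
  {"fingers":8.5,"x":0,"y":0,"z":0.2,"turn":-7.1},
  {"fingers":8.5,"x":0,"y":0,"z":0.2,"turn":-7.1},
  {"fingers":8.5,"x":0,"y":0,"z":0,"turn":-7.1},
])

```text
clock: 2.6
position: [459.7, 27.4, 162.6]
ee_rot: [0.824, -0.567, -0.001, 0.001]
contact_force: [-0.1, -0.3, 0.8]
gripper_width: 85.2
```

```bash
python3 - <<'E'
from h import *
go([460.3,29.5,66],200.7)
for n in("side","top"):
    p,d=arm.get_image(n);np.save(f"{n}_p1.npy",p);np.save(f"{n}_d1.npy",d)
    b=(300,120,460,280) if n=="side" else (280,180,440,300)
    q=p[b[1]:b[3],b[0]:b[2],::-1];cv2.imwrite(f"pics/{n}1.png",cv2.resize(q,None,fx=3.7,fy=3.7,interpolation=cv2.INTER_CUBIC))
E
```

```text
t 2.6 pos [459.7  27.4 162.6] yaw_y -159.09 tilt 0.1 F [-0.1 -0.3  0.8] T [-0.05  0.03  0.02] w 85.2 j [ 0.414  0.174 -0.48  -0.    -0.918 -0.049]
shift cm tool [-0.17  -0.149  9.659] norm mm 96.6
turn 0.20513722217117447
```

View pics/side1.png

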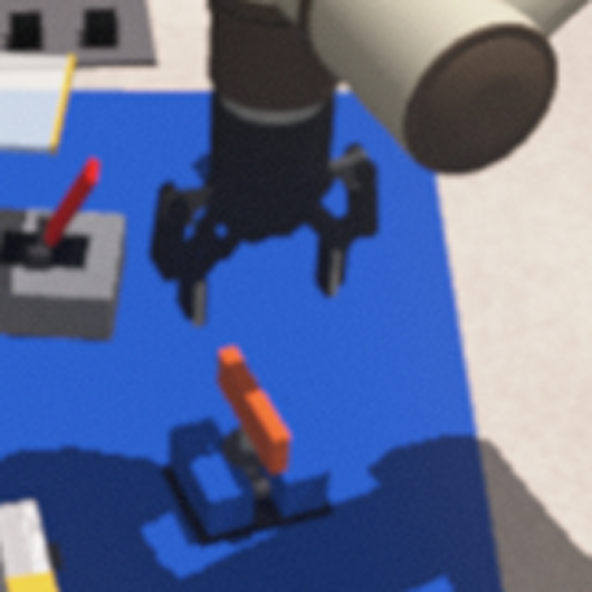

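View pics/top1.png

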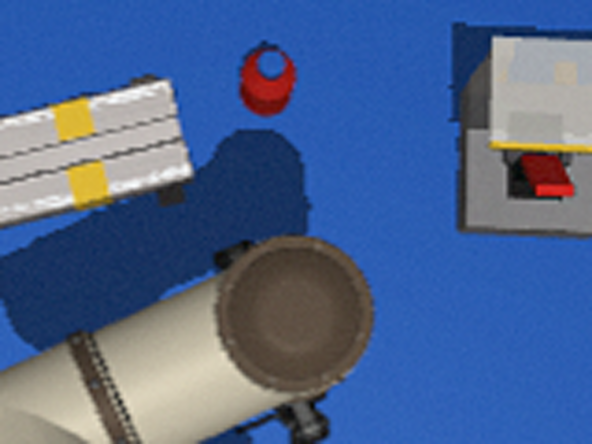

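In the side view the open gripper is above the stop, straddling the wing at about (255,400) in the crop. I'll descend and close.

Emit:
servo_tool([
  {"fingers":8.5,"x":-0.17,"y":-0.15,"z":0,"turn":0.2},
  {"fingers":8.5,"x":0,"y":0,"z":2,"turn":0},
  {"fingers":8.5,"x":0,"y":0,"z":2,"turn":0},
  {"fingers":8.5,"x":0,"y":0,"z":2,"turn":0},
  {"fingers":8.5,"x":0,"y":0,"z":2,"turn":0},
  {"fingers":8.5,"x":0,"y":0,"z":1.0,"turn":0},
  {"fingers":8.5,"x":0,"y":0,"z":0.66,"turn":0},
  {"fingers":8.5,"x":0,"y":0,"z":0,"turn":0},
  {"fingers":8.5,"x":0,"y":0,"z":0,"turn":0},
])

```text
clock: 3.45
position: [461.4, 29.8, 66.9]
ee_rot: [0.821, -0.571, 0.0, -0.0]
contact_force: [0.8, 0.1, -0.0]
gripper_width: 85.0
```

Emit:
servo_tool([
  {"fingers":1,"x":0,"y":0,"z":0,"turn":0},
  {"fingers":0.5,"x":0,"y":0,"z":0,"turn":0},
  {"fingers":0,"x":0,"y":0,"z":0,"turn":0},
  {"fingers":0,"x":0,"y":0,"z":0,"turn":0},
  {"fingers":0,"x":0,"y":0,"z":0,"turn":0},
  {"fingers":0,"x":0,"y":0,"z":0,"turn":0},
  {"fingers":0,"x":0,"y":0,"z":0,"turn":0},
  {"fingers":0,"x":0,"y":0,"z":0,"turn":0},
  {"fingers":0,"x":0,"y":0,"z":0,"turn":0},
  {"fingers":0,"x":0,"y":0,"z":0,"turn":0},
])

```text
clock: 4.28
position: [461.1, 29.7, 67.0]
ee_rot: [0.821, -0.571, 0.0, -0.0]
contact_force: [-1.7, -0.1, 4.7]
gripper_width: 13.2
```

```bash
python3 - <<'E'
from h import *
go([460.3,29.5,66],200.7)
for n in("side",):
    p,d=arm.get_image(n)
    b=(300,140,460,280)
    q=p[b[1]:b[3],b[0]:b[2],::-1];cv2.imwrite(f"pics/{n}2.png",cv2.resize(q,None,fx=4,fy=4,interpolation=cv2.INTER_CUBIC))
E
```

```text
t 4.28 pos [461.1  29.7  67. ] yaw_y -159.63 tilt 0.01 F [-1.7 -0.1  4.7] T [-0.01  0.49 -0.03] w 13.2 j [ 0.417  0.314 -0.596  0.    -0.66  -0.062]
shift cm tool [-0.012  0.086  0.103] norm mm 1.3
turn -0.32696119397610346
```

View pics/side2.png

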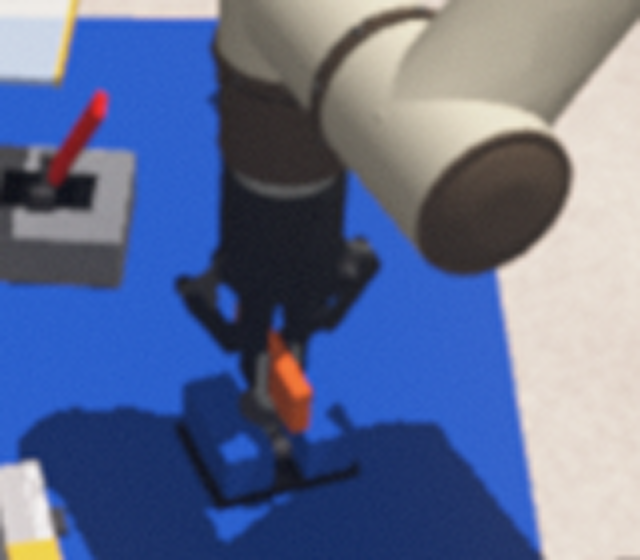

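The wing is gripped, with the opening at 13.2 mm. I'll lift it, then refine the slot line.

Emit:
servo_tool([
  {"fingers":0,"x":0,"y":0,"z":-0.5,"turn":0},
  {"fingers":0,"x":0,"y":0,"z":-1,"turn":0},
  {"fingers":0,"x":0,"y":0,"z":-1.5,"turn":0},
  {"fingers":0,"x":0,"y":0,"z":-1.5,"turn":0},
  {"fingers":0,"x":0,"y":0,"z":-1.5,"turn":0},
  {"fingers":0,"x":0,"y":0,"z":-1.0,"turn":0},
  {"fingers":0,"x":0,"y":0,"z":0,"turn":4},
  {"fingers":0,"x":0,"y":0,"z":0,"turn":4},
])

```text
clock: 5.0
position: [460.9, 29.8, 136.9]
ee_rot: [0.778, -0.628, -0.0, -0.0]
contact_force: [-0.5, -0.3, -3.0]
gripper_width: 13.4
```

```bash
python3 - <<'E'
from h import *
for n in("top","side"):
    p=np.load(f"{n}_p0.npy");hsv=cv2.cvtColor(p,cv2.COLOR_RGB2HSV);h,s,v=cv2.split(hsv)
    y=(h>=18)&(h<=32)&(s>90)&(v>110)
    b=(288,200,322,248) if n=="top" else (275,268,325,295)
    m=np.zeros_like(y);m[b[1]:b[3],b[0]:b[2]]=1;m&=y
    vs,us=np.where(m);X=onz(n,np.c_[us,vs],40)[:,:2]
    a=np.radians(12.2);N=np.array([np.cos(a),np.sin(a)]);U=np.array([np.sin(a),-np.cos(a)])
    l=X@N;u=X@U
    print(n,"lat hist");hh,e=np.histogram(l,bins=np.arange(605,700,3));print(list(zip(e[:-1].tolist(),hh.tolist())));print("along",np.percentile(u,[3,50,97]).round(1))
# raw gray profile across band of rail in both views, along slot normal
    g=cv2.cvtColor(p,cv2.COLOR_RGB2GRAY)
    for off in(-60,-40,40):
        c0=np.array([626.3,192.2])+U*off
        t=np.arange(-50,51,2.);pts=np.c_[c0+np.outer(t,N)-N*(N@c0-652),np.full(len(t),40.)]
        uv=proj(n,pts).astype(np.float32);q=cv2.remap(g,uv[:,0].reshape(1,-1),uv[:,1].reshape(1,-1),cv2.INTER_LINEAR).ravel()
        print(off,q.tolist())
st()
E
```

```text
top lat hist
[(605, 5), (608, 9), (611, 10), (614, 10), (617, 10), (620, 9), (623, 11), (626, 9), (629, 9), (632, 9), (635, 10), (638, 10), (641, 5), (644, 0), (647, 0), (650, 0), (653, 0), (656, 0), (659, 0), (662, 3), (665, 10), (668, 9), (671, 9), (674, 10), (677, 10), (680, 9), (683, 9), (686, 9), (689, 10), (692, 9), (695, 3)]
along [-42.1 -28.6 -15.1]
-60 [94, 93, 79, 76, 90, 145, 189, 190, 213, 234, 218, 202, 191, 190, 190, 191, 188, 189, 194, 172, 150, 154, 175, 187, 187, 189, 192, 187, 189, 194, 142, 137, 187, 191, 190, 191, 190, 189, 190, 189, 187, 188, 198, 215, 210, 185, 123, 89, 72, 84, 88]
-40 [94, 90, 83, 73, 105, 148, 183, 194, 193, 206, 205, 190, 192, 191, 187, 188, 189, 188, 198, 189, 119, 135, 182, 188, 190, 189, 189, 189, 192, 175, 159, 159, 177, 190, 190, 190, 190, 188, 188, 189, 188, 188, 192, 216, 231, 207, 140, 74, 82, 86, 88]
40 [90, 91, 96, 102, 106, 142, 191, 195, 193, 187, 185, 186, 187, 188, 188, 187, 187, 187, 188, 174, 154, 176, 194, 199, 197, 196, 196, 194, 196, 203, 156, 117, 168, 187, 187, 186, 185, 185, 185, 185, 186, 190, 194, 196, 195, 194, 148, 1
[... 591 characters left out ...]
, 242, 247, 246, 224, 162, 82, 54, 53, 55, 65]
-40 [93, 93, 106, 138, 181, 212, 220, 219, 214, 210, 208, 208, 208, 208, 209, 210, 210, 203, 181, 137, 111, 105, 105, 112, 137, 179, 205, 211, 213, 215, 216, 215, 210, 209, 208, 208, 208, 208, 210, 216, 224, 231, 235, 232, 208, 151, 82, 51, 50, 52, 60]
40 [89, 93, 111, 146, 181, 199, 205, 206, 206, 205, 203, 203, 203, 203, 204, 204, 204, 199, 183, 149, 120, 109, 113, 130, 171, 204, 215, 215, 212, 209, 206, 205, 204, 204, 205, 203, 203, 203, 203, 203, 204, 203, 205, 205, 194, 163, 106, 64, 50, 49, 56]
t 5.0 pos [460.9  29.8 136.9] yaw_y -167.85 tilt 0.05 F [-0.5 -0.3 -3. ] T [-0.03  0.02 -0.02] w 13.4 j [ 0.417  0.208 -0.514 -0.001 -0.848 -0.205]
```

```bash
python3 -c "
from h import *
go([631.6,165.2,110],192.2)"
```

```text
t 5.0 pos [460.9  29.8 136.9] yaw_y -167.85 tilt 0.05 F [-0.5 -0.3 -3. ] T [-0.03  0.02 -0.02] w 13.4 j [ 0.417  0.208 -0.514 -0.001 -0.848 -0.205]
shift cm tool [ -9.644 -19.533   2.711] norm mm 219.5
turn -0.052724503254012234
```

Emit:
servo_tool([
  {"fingers":0,"x":-0.64,"y":-1.33,"z":0,"turn":0},
  {"fingers":0,"x":-1.2,"y":-2.4,"z":0,"turn":0},
  {"fingers":0,"x":-1.3,"y":-2.6,"z":0.2,"turn":0},
  {"fingers":0,"x":-1.3,"y":-2.6,"z":0.5,"turn":0},
  {"fingers":0,"x":-1.3,"y":-2.6,"z":0.5,"turn":0},
  {"fingers":0,"x":-1.3,"y":-2.6,"z":0.5,"turn":0},
  {"fingers":0,"x":-1.2,"y":-2.4,"z":0.5,"turn":0},
  {"fingers":0,"x":-0.8,"y":-2.0,"z":0.5,"turn":0},
  {"fingers":0,"x":-0.6,"y":-1.0,"z":0,"turn":0},
  {"fingers":0,"x":0,"y":0,"z":0,"turn":0},
])

```text
clock: 5.83
position: [632.2, 167.1, 107.4]
ee_rot: [0.779, -0.627, -0.0, 0.001]
contact_force: [-0.2, 0.5, -2.4]
gripper_width: 13.5
```

```bash
python3 - <<'E'
from h import *
go([631.6,165.2,110],192.2)
p,d=arm.get_image("side");np.save("side_p3.npy",p)
b=(240,180,380,340);q=p[b[1]:b[3],b[0]:b[2],::-1];cv2.imwrite("pics/side3.png",cv2.resize(q,None,fx=3.7,fy=3.7,interpolation=cv2.INTER_CUBIC))
E
```

```text
t 5.83 pos [632.2 167.1 107.4] yaw_y -167.59 tilt 0.09 F [-0.2  0.5 -2.4] T [0.   0.01 0.04] w 13.5 j [ 0.505  0.536 -0.072 -0.    -0.964 -0.288]
shift cm tool [ 0.172  0.103 -0.261] norm mm 3.3
turn 0.2082182688221792
```

View pics/side3.png

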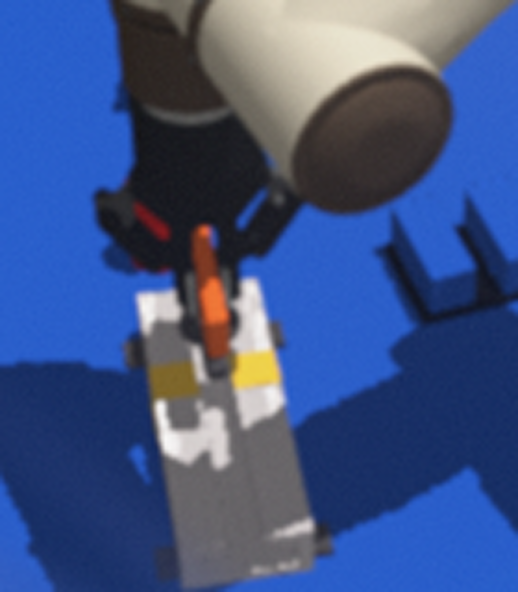

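The foot hangs over the slot just at the band, around (218,365) in the crop. I'll lower it in steps.

Emit:
servo_tool([
  {"fingers":0,"x":0.17,"y":0.1,"z":0,"turn":0.2},
  {"fingers":0,"x":0,"y":0,"z":0.5,"turn":0},
  {"fingers":0,"x":0,"y":0,"z":0.6,"turn":0},
  {"fingers":0,"x":0,"y":0,"z":0.6,"turn":0},
  {"fingers":0,"x":0,"y":0,"z":0.6,"turn":0},
  {"fingers":0,"x":0,"y":0,"z":0.5,"turn":0},
  {"fingers":0,"x":0,"y":0,"z":0,"turn":0},
])

```text
clock: 6.47
position: [629.5, 163.3, 80.0]
ee_rot: [0.778, -0.628, -0.001, 0.001]
contact_force: [-1.1, 0.0, -2.4]
gripper_width: 13.6
```

```bash
python3 -c "
from h import *
go([631.6,165.2,62],192.2)"
```

```text
t 6.47 pos [629.5 163.3  80. ] yaw_y -167.86 tilt 0.17 F [-1.1  0.  -2.4] T [-0.05  0.04 -0.03] w 13.6 j [ 0.502  0.561 -0.108 -0.001 -0.906 -0.29 ]
shift cm tool [-0.143 -0.247  1.798] norm mm 18.2
turn -0.05987446387769069
```

Emit:
servo_tool([
  {"fingers":0,"x":-0.1,"y":-0.15,"z":0,"turn":0},
  {"fingers":0,"x":0,"y":0,"z":0.4,"turn":0},
  {"fingers":0,"x":0,"y":0,"z":0.4,"turn":0},
  {"fingers":0,"x":0,"y":0,"z":0.4,"turn":0},
  {"fingers":0,"x":0,"y":0,"z":0.3,"turn":0},
  {"fingers":0,"x":0,"y":0,"z":0.1,"turn":0},
  {"fingers":0,"x":0,"y":0,"z":0,"turn":0},
])

```text
clock: 7.05
position: [631.6, 165.0, 65.2]
ee_rot: [0.778, -0.628, -0.0, 0.0]
contact_force: [0.1, 0.5, -2.1]
gripper_width: 13.0
```

```bash
python3 -c "
from h import *
go([631.6,165.2,62],192.2)"
```

```text
t 7.05 pos [631.6 165.   65.2] yaw_y -167.84 tilt 0.06 F [ 0.1  0.5 -2.1] T [ 0.01  0.02 -0.03] w 13.0 j [ 0.503  0.58  -0.116 -0.    -0.876 -0.29 ]
shift cm tool [-0.024 -0.007  0.317] norm mm 3.2
turn -0.0363882147747745
```

Emit:
servo_tool([
  {"fingers":0,"x":0,"y":0,"z":0.15,"turn":0},
  {"fingers":0,"x":0,"y":0,"z":0.15,"turn":0},
  {"fingers":0,"x":0,"y":0,"z":0.1,"turn":0},
  {"fingers":0,"x":0,"y":0,"z":0,"turn":0},
  {"fingers":0,"x":0,"y":0,"z":0,"turn":0},
])

```text
clock: 7.47
position: [632.0, 165.2, 62.1]
ee_rot: [0.778, -0.628, 0.0, -0.0]
contact_force: [-0.5, -0.0, -0.3]
gripper_width: 13.2
```

```bash
python3 - <<'E'
from h import *
go([631.6,165.2,62],192.2)
p,d=arm.get_image("side");np.save("side_p4.npy",p)
b=(240,180,380,340);q=p[b[1]:b[3],b[0]:b[2],::-1];cv2.imwrite("pics/side4.png",cv2.resize(q,None,fx=3.7,fy=3.7,interpolation=cv2.INTER_CUBIC))
E
```

```text
t 7.47 pos [632.  165.2  62.1] yaw_y -167.83 tilt 0.03 F [-0.5 -0.  -0.3] T [-0.    0.23  0.03] w 13.2 j [ 0.503  0.583 -0.119  0.    -0.869 -0.29 ]
shift cm tool [-0.012  0.035  0.014] norm mm 0.4
turn -0.027829512380776578
```

View pics/side4.png

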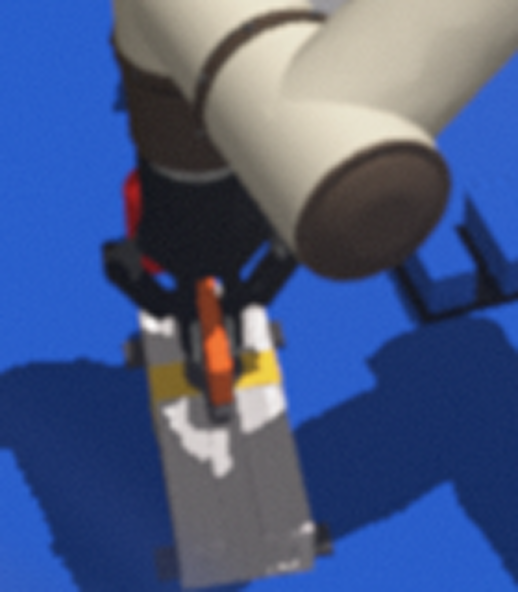

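The collar is down: the measured TCP z is 62.1 and the load has come off. I'll press lightly and twist 90°.

Emit:
servo_tool([
  {"fingers":0,"x":0,"y":0,"z":0.06,"turn":0},
  {"fingers":0,"x":0,"y":0,"z":0,"turn":0},
  {"fingers":0,"x":0,"y":0,"z":0,"turn":-3},
  {"fingers":0,"x":0,"y":0,"z":0,"turn":-5},
  {"fingers":0,"x":0,"y":0,"z":0,"turn":-5},
  {"fingers":0,"x":0,"y":0,"z":0,"turn":-5},
  {"fingers":0,"x":0,"y":0,"z":0,"turn":-5},
  {"fingers":0,"x":0,"y":0,"z":0,"turn":-5},
])

```text
clock: 8.18
position: [632.9, 165.4, 62.1]
ee_rot: [0.908, -0.419, 0.001, -0.001]
contact_force: [0.5, 0.3, 2.7]
gripper_width: 13.6
```

```bash
python3 -c "
from h import *
go([632,165.2,62],192.2)"
```

```text
t 8.18 pos [632.9 165.4  62.1] yaw_y -139.57 tilt 0.15 F [0.5 0.3 2.7] T [-0.01  0.17 -0.09] w 13.6 j [ 0.503  0.584 -0.118  0.001 -0.866  0.202]
shift cm tool [-0.044  0.079  0.009] norm mm 0.9
turn 28.22941609776194
```

Emit:
servo_tool([
  {"fingers":0,"x":0,"y":0,"z":0,"turn":-6},
  {"fingers":0,"x":0,"y":0,"z":0,"turn":-6},
  {"fingers":0,"x":0,"y":0,"z":0,"turn":-6},
  {"fingers":0,"x":0,"y":0,"z":0,"turn":-6},
  {"fingers":0,"x":0,"y":0,"z":0,"turn":-6},
  {"fingers":0,"x":0,"y":0,"z":0,"turn":-6},
  {"fingers":0,"x":0,"y":0,"z":0,"turn":-6},
  {"fingers":0,"x":0,"y":0,"z":0,"turn":-6},
  {"fingers":0,"x":0,"y":0,"z":0,"turn":-6},
  {"fingers":0,"x":0,"y":0,"z":0,"turn":-3},
])

```text
clock: 9.02
position: [633.0, 165.8, 62.1]
ee_rot: [0.998, 0.065, 0.002, -0.001]
contact_force: [-0.9, 2.0, 2.2]
gripper_width: 13.1
```

Emit:
servo_tool([
  {"fingers":0,"x":0,"y":0,"z":0,"turn":0},
  {"fingers":0,"x":0,"y":0,"z":0,"turn":0},
  {"fingers":0,"x":0,"y":0,"z":0,"turn":0},
])

```text
clock: 9.27
position: [633.0, 165.7, 62.1]
ee_rot: [0.998, 0.062, 0.001, -0.0]
contact_force: [-0.0, 0.6, 4.1]
gripper_width: 13.5
```

```bash
python3 - <<'E'
from h import *
go([632,165.2,62],282.2)
p,d=arm.get_image("side");np.save("side_p5.npy",p)
b=(240,180,380,340);q=p[b[1]:b[3],b[0]:b[2],::-1];cv2.imwrite("pics/side5.png",cv2.resize(q,None,fx=3.7,fy=3.7,interpolation=cv2.INTER_CUBIC))
E
```

```text
t 9.27 pos [633.  165.7  62.1] yaw_y -82.87 tilt 0.18 F [-0.   0.6  4.1] T [ 0.42 -0.01 -0.03] w 13.5 j [ 5.030e-01  5.840e-01 -1.180e-01  1.000e-03 -8.660e-01  1.192e+00]
shift cm tool [-0.104  0.035  0.006] norm mm 1.1
turn -5.07343355146304
```

View pics/side5.png

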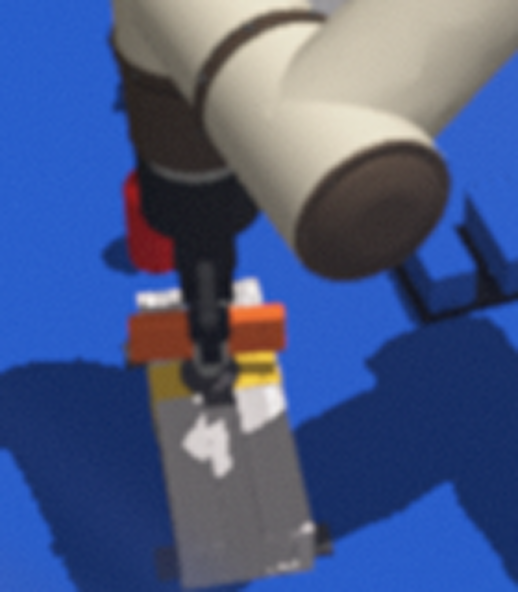

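Emit:
servo_tool([
  {"fingers":0,"x":0,"y":0,"z":0,"turn":-3},
  {"fingers":0,"x":0,"y":0,"z":0,"turn":-2},
  {"fingers":0,"x":0,"y":0,"z":0,"turn":0},
  {"fingers":0,"x":0,"y":0,"z":0,"turn":0},
  {"fingers":0,"x":0,"y":0,"z":0,"turn":0},
])

```text
clock: 9.73
position: [632.9, 165.4, 62.1]
ee_rot: [0.994, 0.106, 0.001, -0.0]
contact_force: [1.2, 0.1, 4.7]
gripper_width: 13.4
```

Emit:
servo_tool([
  {"fingers":2,"x":0,"y":0,"z":0,"turn":0},
  {"fingers":3,"x":0,"y":0,"z":0,"turn":0},
  {"fingers":5,"x":0,"y":0,"z":0,"turn":0},
  {"fingers":8.5,"x":0,"y":0,"z":0,"turn":0},
  {"fingers":8.5,"x":0,"y":0,"z":0,"turn":0},
  {"fingers":8.5,"x":0,"y":0,"z":0,"turn":0},
  {"fingers":8.5,"x":0,"y":0,"z":-1,"turn":0},
  {"fingers":8.5,"x":0,"y":0,"z":-3,"turn":0},
  {"fingers":8.5,"x":0,"y":0,"z":-4,"turn":0},
  {"fingers":8.5,"x":0,"y":0,"z":-4,"turn":0},
])

```text
clock: 10.57
position: [631.3, 164.7, 182.4]
ee_rot: [0.994, 0.106, -0.001, 0.001]
contact_force: [1.5, 0.6, 0.1]
gripper_width: 85.0
```

Emit:
servo_tool([
  {"fingers":8.5,"x":0,"y":0,"z":-4,"turn":0},
  {"fingers":8.5,"x":0,"y":0,"z":-4,"turn":0},
  {"fingers":8.5,"x":0,"y":0,"z":-1,"turn":0},
])

```text
clock: 10.82
position: [634.6, 165.5, 281.0]
ee_rot: [0.994, 0.106, 0.007, -0.001]
contact_force: [0.7, 0.7, 0.1]
gripper_width: 84.9
```

```bash
python3 - <<'E'
from h import *
go([632,165.2,62],282.2)
p,d=arm.get_image("side");np.save("side_p6.npy",p);np.save("side_d6.npy",d)
b=(240,130,400,290);q=p[b[1]:b[3],b[0]:b[2],::-1];cv2.imwrite("pics/side6.png",cv2.resize(q,None,fx=3.7,fy=3.7,interpolation=cv2.INTER_CUBIC))
E
```

```text
t 10.82 pos [634.6 165.5 281. ] yaw_y -77.79 tilt 0.87 F [0.7 0.7 0.1] T [ 0.03 -0.02 -0.05] w 84.9 j [ 0.503  0.404  0.16   0.003 -1.312  1.28 ]
shift cm tool [-5.9000e-01 -2.0000e-03  2.1892e+01] norm mm 219.0
turn 0.01063524299661367
```

View pics/side6.png

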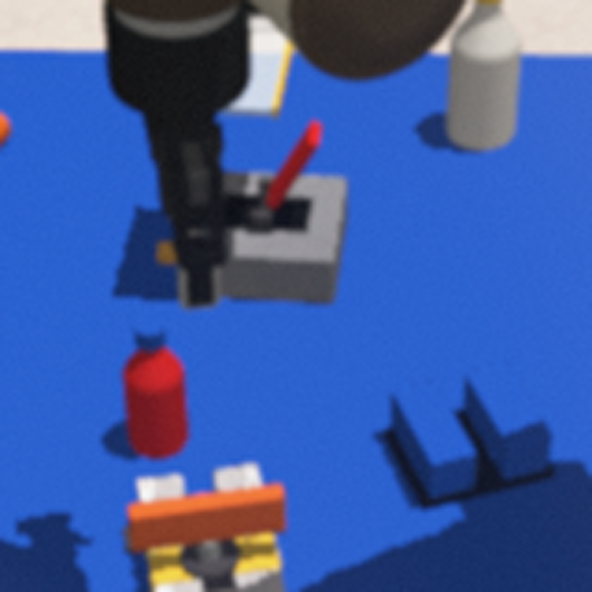

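The side view shows the stop upright with its wing across the rail in the yellow band, at about (207,515) in the crop. The interface has no tilt command. So I'll test in free space whether reaching past the workspace limit tilts the tool.

Emit:
servo_tool([
  {"fingers":8.5,"x":3.5,"y":0,"z":0,"turn":0},
  {"fingers":8.5,"x":3.5,"y":0,"z":0,"turn":0},
  {"fingers":8.5,"x":3.5,"y":0,"z":0,"turn":0},
  {"fingers":8.5,"x":3.5,"y":0,"z":0,"turn":0},
  {"fingers":8.5,"x":3.5,"y":0,"z":0,"turn":0},
  {"fingers":8.5,"x":3.5,"y":0,"z":0,"turn":0},
  {"fingers":8.5,"x":3.5,"y":0,"z":0,"turn":0},
  {"fingers":8.5,"x":3.5,"y":0,"z":0,"turn":0},
  {"fingers":8.5,"x":3.5,"y":0,"z":0,"turn":0},
  {"fingers":8.5,"x":3.5,"y":0,"z":0,"turn":0},
])

```text
clock: 11.7
position: [902.3, 222.5, 239.7]
ee_rot: [0.994, 0.106, 0.012, 0.0]
contact_force: [0.6, 1.4, -2.1]
gripper_width: 84.8
```

```bash
python3 -c "
from h import *
s,R=st();print(R.round(3))"
```

```text
t 11.7 pos [902.3 222.5 239.7] yaw_y -77.83 tilt 1.39 F [ 0.6  1.4 -2.1] T [ 0.13 -0.06 -0.01] w 84.8 j [ 0.417  1.106  1.399  0.008 -1.842  1.368]
[[ 0.977  0.211  0.024]
 [ 0.211 -0.978  0.002]
 [ 0.024  0.003 -1.   ]]
```

Emit:
servo_tool([
  {"fingers":8.5,"x":3.5,"y":0,"z":-1,"turn":0},
  {"fingers":8.5,"x":3.5,"y":0,"z":-1,"turn":0},
  {"fingers":8.5,"x":3.5,"y":0,"z":-1,"turn":0},
  {"fingers":8.5,"x":3.5,"y":0,"z":-1,"turn":0},
  {"fingers":8.5,"x":3.5,"y":0,"z":-1,"turn":0},
])

```text
clock: 12.12
position: [936.3, 226.2, 261.3]
ee_rot: [0.991, 0.106, 0.08, -0.006]
contact_force: [0.0, -0.0, -0.3]
gripper_width: 84.7
```

```bash
python3 -c "
from h import *
s,R=st();print(R.round(3))"
```

```text
t 12.12 pos [936.3 226.2 261.3] yaw_y -77.85 tilt 9.24 F [ 0.  -0.  -0.3] T [-0.08  0.31 -0.  ] w 84.7 j [ 0.415  1.094  1.408  0.037 -1.727  1.377]
[[ 0.965  0.21   0.158]
 [ 0.208 -0.978  0.03 ]
 [ 0.16   0.004 -0.987]]
```

Pushing past the limit tilts the tool (9.2° so far) with the fingertips outwards, which is the way I need. I'll carry on, then check whether the tilt stays on the way back.

Emit:
servo_tool([
  {"fingers":8.5,"x":3.5,"y":0,"z":-1,"turn":0},
  {"fingers":8.5,"x":3.5,"y":0,"z":-1,"turn":0},
  {"fingers":8.5,"x":3.5,"y":0,"z":-1,"turn":0},
  {"fingers":8.5,"x":3.5,"y":0,"z":-1,"turn":0},
  {"fingers":8.5,"x":3.5,"y":0,"z":-1,"turn":0},
  {"fingers":8.5,"x":3.5,"y":0,"z":-1,"turn":0},
  {"fingers":8.5,"x":3.5,"y":0,"z":-1,"turn":0},
  {"fingers":8.5,"x":3.5,"y":0,"z":-1,"turn":0},
])

```text
clock: 12.78
position: [975.3, 230.6, 304.7]
ee_rot: [0.98, 0.104, 0.169, -0.013]
contact_force: [-0.1, 0.2, -0.5]
gripper_width: 85.1
```

```bash
python3 -c "
from h import *
s,R=st();print(R.round(3))"
```

```text
t 12.78 pos [975.3 230.6 304.7] yaw_y -77.94 tilt 19.56 F [-0.1  0.2 -0.5] T [-0.1   0.68  0.01] w 85.1 j [ 0.415  1.068  1.407  0.078 -1.577  1.381]
[[ 0.921  0.209  0.329]
 [ 0.2   -0.978  0.06 ]
 [ 0.335  0.011 -0.942]]
```

Now a retract test, to see whether the tilt persists.

Emit:
servo_tool([
  {"fingers":8.5,"x":-3,"y":0,"z":0,"turn":0},
  {"fingers":8.5,"x":-3,"y":0,"z":0,"turn":0},
  {"fingers":8.5,"x":-3,"y":0,"z":0,"turn":0},
])

```text
clock: 13.03
position: [926.0, 221.1, 285.5]
ee_rot: [0.98, 0.104, 0.169, -0.012]
contact_force: [1.0, 0.3, 0.6]
gripper_width: 85.1
```

```bash
python3 -c "
from h import *
s,R=st();print(R.round(3))"
```

```text
t 13.03 pos [926.  221.1 285.5] yaw_y -77.98 tilt 19.55 F [1.  0.3 0.6] T [0.01 0.43 0.01] w 85.1 j [ 0.429  0.828  0.851  0.087 -1.263  1.341]
[[ 0.921  0.208  0.329]
 [ 0.2   -0.978  0.059]
 [ 0.334  0.012 -0.942]]
```

The tilt persists at 19.6°, so the lean is reachable. Its azimuth is about 10°, and the valve's +x is at about -4°. I'll swing over to negative y and push outwards there to increase the tilt.

Emit:
servo_tool([
  {"fingers":8.5,"x":-1.37,"y":3.7,"z":-0.44,"turn":0},
  {"fingers":8.5,"x":-1.37,"y":3.7,"z":-0.44,"turn":0},
  {"fingers":8.5,"x":-1.37,"y":3.7,"z":-0.44,"turn":0},
  {"fingers":8.5,"x":-1.37,"y":3.7,"z":-0.44,"turn":0},
  {"fingers":8.5,"x":-1.37,"y":3.7,"z":-0.44,"turn":0},
  {"fingers":8.5,"x":-1.37,"y":3.7,"z":-0.44,"turn":0},
  {"fingers":8.5,"x":-1.37,"y":3.7,"z":-0.44,"turn":0},
  {"fingers":8.5,"x":-1.37,"y":3.7,"z":-0.44,"turn":0},
  {"fingers":8.5,"x":-1.37,"y":3.7,"z":-0.44,"turn":0},
  {"fingers":8.5,"x":-1.37,"y":3.7,"z":-0.44,"turn":0},
])

```text
clock: 13.87
position: [861.8, -172.6, 288.3]
ee_rot: [0.98, 0.104, 0.169, -0.012]
contact_force: [1.1, -0.5, 0.3]
gripper_width: 85.3
```

```bash
python3 -c "
from h import *
s,R=st();print(R.round(3))"
```

```text
t 13.87 pos [ 861.8 -172.6  288.3] yaw_y -77.96 tilt 19.56 F [ 1.1 -0.5  0.3] T [-0.14  0.58  0.01] w 85.3 j [-0.04   0.668  0.614 -0.077 -1.184  1.84 ]
[[ 0.921  0.208  0.33 ]
 [ 0.201 -0.978  0.058]
 [ 0.335  0.012 -0.942]]
```

Emit:
servo_tool([
  {"fingers":8.5,"x":3.2,"y":1.9,"z":0,"turn":0},
  {"fingers":8.5,"x":3.2,"y":1.9,"z":0,"turn":0},
  {"fingers":8.5,"x":3.2,"y":1.9,"z":0,"turn":0},
  {"fingers":8.5,"x":3.2,"y":1.9,"z":0,"turn":0},
  {"fingers":8.5,"x":3.2,"y":1.9,"z":-1,"turn":0},
  {"fingers":8.5,"x":3.2,"y":1.9,"z":-1,"turn":0},
  {"fingers":8.5,"x":3.2,"y":1.9,"z":-1,"turn":0},
  {"fingers":8.5,"x":3.2,"y":1.9,"z":-1,"turn":0},
  {"fingers":8.5,"x":3.2,"y":1.9,"z":-1,"turn":0},
  {"fingers":8.5,"x":3.2,"y":1.9,"z":-1,"turn":0},
])

```text
clock: 14.7
position: [978.4, -238.8, 375.2]
ee_rot: [0.966, 0.097, 0.241, 0.017]
contact_force: [0.6, 0.6, -1.4]
gripper_width: 85.1
```

```bash
python3 -c "
from h import *
s,R=st();print(R.round(3))"
```

```text
t 14.7 pos [ 978.4 -238.8  375.2] yaw_y -79.66 tilt 27.94 F [ 0.6  0.6 -1.4] T [-0.03  1.01 -0.02] w 85.1 j [-0.098  0.984  1.408 -0.06  -1.51   1.858]
[[ 0.865  0.179  0.468]
 [ 0.195 -0.981  0.014]
 [ 0.462  0.079 -0.883]]
```

Emit:
servo_tool([
  {"fingers":8.5,"x":3.2,"y":1.9,"z":-1,"turn":0},
  {"fingers":8.5,"x":3.2,"y":1.9,"z":-1,"turn":0},
  {"fingers":8.5,"x":3.2,"y":1.9,"z":-1,"turn":0},
  {"fingers":8.5,"x":3.2,"y":1.9,"z":-1,"turn":0},
  {"fingers":8.5,"x":3.2,"y":1.9,"z":-1,"turn":0},
  {"fingers":8.5,"x":3.2,"y":1.9,"z":-1,"turn":0},
  {"fingers":8.5,"x":3.2,"y":1.9,"z":-1,"turn":0},
  {"fingers":8.5,"x":3.2,"y":1.9,"z":-1,"turn":0},
])

```text
clock: 15.37
position: [977.9, -274.1, 465.9]
ee_rot: [0.942, 0.087, 0.321, 0.053]
contact_force: [-0.4, 0.4, -0.8]
gripper_width: 84.8
```

```bash
python3 -c "
from h import *
s,R=st();print(R.round(3), np.degrees(np.arctan2(R[1,2],R[0,2])))"
```

```text
t 15.37 pos [ 977.9 -274.1  465.9] yaw_y -82.51 tilt 37.99 F [-0.4  0.4 -0.8] T [0.08 1.23 0.  ] w 84.8 j [-0.125  0.914  1.407 -0.032 -1.401  1.874]
[[ 0.779  0.129  0.614]
 [ 0.197 -0.979 -0.045]
 [ 0.595  0.156 -0.788]] -4.1757151938619455
```

The tool now leans 38° at an azimuth of -4.2°, which matches the valve's +x of about -3.7°. I'll level the jaw axis with a 14.7° turn and shut the fingers.

Emit:
servo_tool([
  {"fingers":0,"x":-2,"y":0,"z":0,"turn":4.9},
  {"fingers":0,"x":-2,"y":0,"z":0,"turn":4.9},
  {"fingers":0,"x":-2,"y":0,"z":0,"turn":4.9},
  {"fingers":0,"x":0,"y":0,"z":0,"turn":0},
])

```text
clock: 15.7
position: [931.3, -280.7, 426.4]
ee_rot: [0.948, -0.026, 0.318, 0.014]
contact_force: [0.8, 0.3, -1.3]
gripper_width: 38.3
```

```bash
cat >> h.py <<'E'
def V(x,y,z,o=(617,-198.7),a=-3.7):
    a=np.radians(a);return [o[0]+x*np.cos(a)-y*np.sin(a),o[1]+x*np.sin(a)+y*np.cos(a),z]
def toV(p,o=(617,-198.7),a=-3.7):
    a=np.radians(a);dx,dy=p[0]-o[0],p[1]-o[1];return np.round([dx*np.cos(a)+dy*np.sin(a),-dx*np.sin(a)+dy*np.cos(a),p[2]],1)
E
python3 - <<'E'
from h import *
go(V(-130,0,300));s,R=st();print(R.round(3))
# stop check from side image 6
p=np.load("side_p6.npy");hsv=cv2.cvtColor(p,cv2.COLOR_RGB2HSV);h,ss,v=cv2.split(hsv)
m=(h>=4)&(h<=16)&(ss>150)&(v>90);m[:255]=0;m[:,:265]=0;m[:,330:]=0
vs,us=np.where(m);D=np.load("side_d6.npy");X=dep("side",np.c_[us,vs],D);k=X[:,2]>92
c=cv2.minAreaRect(X[k,:2].astype(np.float32));print(len(us),np.percentile(X[:,2],[5,95]).round(1),c)
E
```

```text
t 15.7 pos [ 931.3 -280.7  426.4] yaw_y -93.3 tilt 37.15 F [ 0.8  0.3 -1.3] T [ 0.13  1.37 -0.04] w 38.3 j [-0.141  0.707  0.9   -0.048 -1.117  1.664]
shift cm tool [-43.347  -6.586 -17.056] norm mm 470.4
t 15.7 pos [ 931.3 -280.7  426.4] yaw_y -93.3 tilt 37.15 F [ 0.8  0.3 -1.3] T [ 0.13  1.37 -0.04] w 38.3 j [-0.141  0.707  0.9   -0.048 -1.117  1.664]
[[ 0.796 -0.058  0.602]
 [-0.04  -0.998 -0.042]
 [ 0.604  0.009 -0.797]]
479 [68.  97.8] ((602.593994140625, 591.7385864257812), (93.99943542480469, 872.2589111328125), 4.094696044921875)
```

Emit:
servo_tool([
  {"fingers":0,"x":-3.61,"y":-0.55,"z":-1.42,"turn":0},
  {"fingers":0,"x":-3.61,"y":-0.55,"z":-1.42,"turn":0},
  {"fingers":0,"x":-3.61,"y":-0.55,"z":-1.42,"turn":0},
  {"fingers":0,"x":-3.61,"y":-0.55,"z":-1.42,"turn":0},
  {"fingers":0,"x":-3.61,"y":-0.55,"z":-1.42,"turn":0},
  {"fingers":0,"x":-3.61,"y":-0.55,"z":-1.42,"turn":0},
  {"fingers":0,"x":-3.61,"y":-0.55,"z":-1.42,"turn":0},
  {"fingers":0,"x":-3.61,"y":-0.55,"z":-1.42,"turn":0},
  {"fingers":0,"x":-3.61,"y":-0.55,"z":-1.42,"turn":0},
  {"fingers":0,"x":-3.61,"y":-0.55,"z":-1.42,"turn":0},
])

```text
clock: 16.53
position: [572.1, -207.2, 325.6]
ee_rot: [0.945, -0.023, 0.326, 0.015]
contact_force: [0.6, 0.4, 0.3]
gripper_width: -0.0
```

```bash
python3 - <<'E'
from h import *
go(V(-130,0,300));s,R=st();print(R.round(3)[:,2],toV(s['position']))
E
```

```text
t 16.53 pos [ 572.1 -207.2  325.6] yaw_y -93.09 tilt 38.11 F [0.6 0.4 0.3] T [ 0.06  1.2  -0.02] w -0.0 j [-0.086  0.029 -0.367 -0.018 -0.51   1.621]
shift cm tool [-8.309 -1.268 -3.28 ] norm mm 90.2
t 16.53 pos [ 572.1 -207.2  325.6] yaw_y -93.09 tilt 38.11 F [0.6 0.4 0.3] T [ 0.06  1.2  -0.02] w -0.0 j [-0.086  0.029 -0.367 -0.018 -0.51   1.621]
[ 0.616 -0.044 -0.787] [-44.2 -11.4 325.6]
```

```bash
python3 - <<'E'
from h import *
go(V(-75,0,200))
E
```

```text
t 16.53 pos [ 572.1 -207.2  325.6] yaw_y -93.09 tilt 38.11 F [0.6 0.4 0.3] T [ 0.06  1.2  -0.02] w -0.0 j [-0.086  0.029 -0.367 -0.018 -0.51   1.621]
shift cm tool [-10.151  -1.35    7.983] norm mm 129.8
```

Emit:
servo_tool([
  {"fingers":0,"x":-3,"y":-0.4,"z":0,"turn":0},
  {"fingers":0,"x":-3,"y":-0.4,"z":1,"turn":0},
  {"fingers":0,"x":-2.15,"y":-0.55,"z":2,"turn":0},
  {"fingers":0,"x":-1,"y":0,"z":2.5,"turn":0},
  {"fingers":0,"x":-1,"y":0,"z":2.5,"turn":0},
  {"fingers":0,"x":0,"y":0,"z":0,"turn":0},
])

```text
clock: 17.03
position: [541.5, -195.2, 195.3]
ee_rot: [0.947, -0.023, 0.32, 0.013]
contact_force: [0.3, -0.0, 0.3]
gripper_width: -0.2
```

```bash
python3 - <<'E'
from h import *
go(V(-75,0,97));s,R=st();print(R.round(3)[:,2],toV(s['position']))
p,d=arm.get_image("side");b=(250,60,450,210);q=p[b[1]:b[3],b[0]:b[2],::-1];cv2.imwrite("pics/side7.png",cv2.resize(q,None,fx=4,fy=4,interpolation=cv2.INTER_CUBIC))
E
```

```text
t 17.03 pos [ 541.5 -195.2  195.3] yaw_y -93.01 tilt 37.3 F [ 0.3 -0.   0.3] T [ 0.11  1.18 -0.  ] w -0.2 j [-6.500e-02  1.170e-01 -6.400e-01  1.000e-03 -1.630e-01  1.585e+00]
shift cm tool [-5.91  -0.227  7.848] norm mm 98.3
t 17.03 pos [ 541.5 -195.2  195.3] yaw_y -93.01 tilt 37.3 F [ 0.3 -0.   0.3] T [ 0.11  1.18 -0.  ] w -0.2 j [-6.500e-02  1.170e-01 -6.400e-01  1.000e-03 -1.630e-01  1.585e+00]
[ 0.605 -0.039 -0.795] [-75.5  -1.4 195.3]
```

View pics/side7.png

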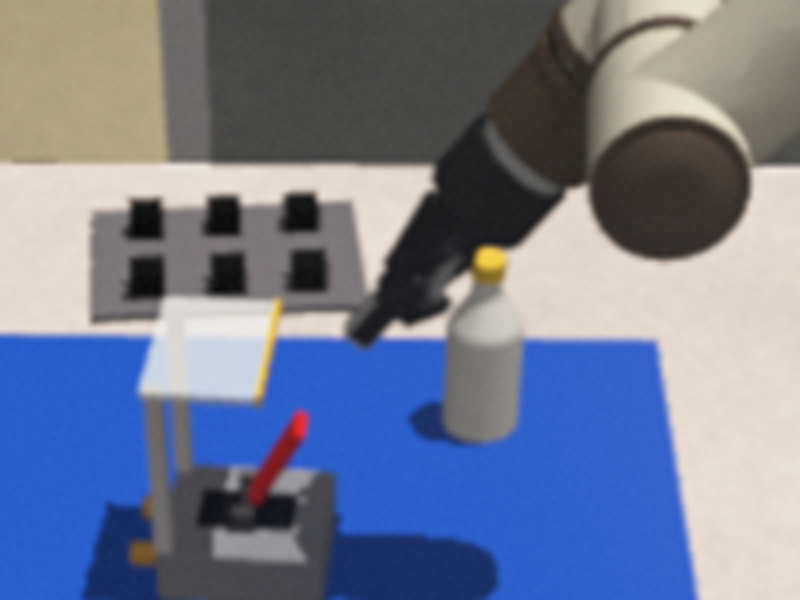

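The finger is in front of the guard at z 195, tip at about (360,335) in the crop, and joint 5 is near its limit. The lean will ease to about 30° as I descend, which still clears the guard by my geometry. I'll descend in front of the paddle.

Emit:
servo_tool([
  {"fingers":0,"x":-0.7,"y":0,"z":0.93,"turn":0},
  {"fingers":0,"x":-0.7,"y":-0.1,"z":0.93,"turn":0},
  {"fingers":0,"x":-0.7,"y":-0.1,"z":0.93,"turn":0},
  {"fingers":0,"x":-0.7,"y":0,"z":0.93,"turn":0},
])

```text
clock: 17.42
position: [545.4, -200.8, 159.7]
ee_rot: [0.945, -0.02, 0.325, 0.005]
contact_force: [-0.3, -0.3, -0.6]
gripper_width: -0.0
```

```bash
python3 - <<'E'
from h import *
go(V(-72,0,102));s,R=st();print(R.round(3),toV(s['position']))
E
```

```text
t 17.42 pos [ 545.4 -200.8  159.7] yaw_y -92.32 tilt 37.94 F [-0.3 -0.3 -0.6] T [ 0.01  1.28 -0.08] w -0.0 j [-0.109  0.186 -0.57  -0.279 -0.16   1.898]
shift cm tool [-3.589 -0.661  4.517] norm mm 58.1
t 17.42 pos [ 545.4 -200.8  159.7] yaw_y -92.32 tilt 37.94 F [-0.3 -0.3 -0.6] T [ 0.01  1.28 -0.08] w -0.0 j [-0.109  0.186 -0.57  -0.279 -0.16   1.898]
[[ 0.788 -0.04   0.614]
 [-0.034 -0.999 -0.023]
 [ 0.615 -0.003 -0.789]] [-71.3  -6.7 159.7]
```

```bash
python3 - <<'E'
from h import *
s=arm.read_state();print(s['joints'][4],s['joint_vel'])
E
```

```text
-0.1600555717460316 [-1.58858952e-01  2.44791835e-01  1.96051980e-01 -8.60509558e-01
 -8.73085402e-04  9.65873291e-01]
```

Emit:
servo_tool([
  {"fingers":0,"x":0,"y":-0.3,"z":0,"turn":0},
  {"fingers":0,"x":-0.4,"y":-0.3,"z":0.5,"turn":0},
  {"fingers":0,"x":-0.4,"y":0,"z":0.5,"turn":0},
])

```text
clock: 17.67
position: [544.5, -197.4, 147.6]
ee_rot: [0.946, -0.018, 0.324, 0.002]
contact_force: [0.8, -0.3, -0.1]
gripper_width: -0.1
```

```bash
python3 - <<'E'
from h import *
go(V(-72,0,102));s,R=st();print(s['joints'][4],R.round(3),toV(s['position']))
E
```

```text
t 17.67 pos [ 544.5 -197.4  147.6] yaw_y -92.07 tilt 37.8 F [ 0.8 -0.3 -0.1] T [0.03 1.29 0.  ] w -0.1 j [-0.115  0.204 -0.558 -0.35  -0.16   1.973]
shift cm tool [-2.753 -0.297  3.633] norm mm 45.7
t 17.67 pos [ 544.5 -197.4  147.6] yaw_y -92.07 tilt 37.8 F [ 0.8 -0.3 -0.1] T [0.03 1.29 0.  ] w -0.1 j [-0.115  0.204 -0.558 -0.35  -0.16   1.973]
-0.16006195577696908 [[ 0.79  -0.036  0.613]
 [-0.034 -0.999 -0.015]
 [ 0.613 -0.008 -0.79 ]] [-72.4  -3.4 147.6]
```

Emit:
servo_tool([
  {"fingers":0,"x":0.3,"y":-0.3,"z":0.6,"turn":0},
  {"fingers":0,"x":-0.3,"y":-0.15,"z":0.6,"turn":0},
  {"fingers":0,"x":-0.5,"y":-0.1,"z":0.6,"turn":0},
  {"fingers":0,"x":-0.5,"y":-0.1,"z":0.6,"turn":0},
  {"fingers":0,"x":0,"y":0,"z":0,"turn":0},
])

```text
clock: 18.08
position: [550.2, -194.1, 120.7]
ee_rot: [0.947, -0.018, 0.322, -0.003]
contact_force: [-0.3, -0.7, 0.1]
gripper_width: 0.0
```

```bash
python3 - <<'E'
from h import *
go(V(-63,0,104));s,R=st();print(s['joints'][4],R.round(3),toV(s['position']))
E
```

```text
t 18.08 pos [ 550.2 -194.1  120.7] yaw_y -91.86 tilt 37.53 F [-0.3 -0.7  0.1] T [ 0.02  1.21 -0.04] w 0.0 j [-0.135  0.258 -0.52  -0.494 -0.16   2.131]
shift cm tool [-0.706  0.07   1.561] norm mm 17.1
t 18.08 pos [ 550.2 -194.1  120.7] yaw_y -91.86 tilt 37.53 F [-0.3 -0.7  0.1] T [ 0.02  1.21 -0.04] w 0.0 j [-0.135  0.258 -0.52  -0.494 -0.16   2.131]
-0.1604600481447955 [[ 0.792 -0.032  0.609]
 [-0.036 -0.999 -0.006]
 [ 0.609 -0.017 -0.793]] [-66.9   0.3 120.7]
```

Reachable at 37.5° lean. I'll lower to z of about 104 and look before pushing.

Emit:
servo_tool([
  {"fingers":0,"x":-0.4,"y":0,"z":0.6,"turn":0},
  {"fingers":0,"x":-0.4,"y":0,"z":0.6,"turn":0},
  {"fingers":0,"x":0,"y":0,"z":0.3,"turn":0},
  {"fingers":0,"x":0,"y":0,"z":0,"turn":0},
])

```text
clock: 18.42
position: [552.8, -194.3, 104.0]
ee_rot: [0.947, -0.018, 0.321, -0.003]
contact_force: [-0.2, 0.6, 0.1]
gripper_width: 0.0
```

```bash
python3 - <<'E'
from h import *
go(V(-10,0,115));s,R=st();print(s['joints'][4],R.round(3),toV(s['position']))
for n,b in(("side",(250,60,410,220)),("top",(370,160,530,300))):
    p,d=arm.get_image(n);q=p[b[1]:b[3],b[0]:b[2],::-1];cv2.imwrite(f"pics/{n}8.png",cv2.resize(q,None,fx=3.7,fy=3.7,interpolation=cv2.INTER_CUBIC))
E
```

```text
t 18.42 pos [ 552.8 -194.3  104. ] yaw_y -91.81 tilt 37.51 F [-0.2  0.6  0.1] T [0.   1.16 0.  ] w 0.0 j [-0.155  0.291 -0.497 -0.588 -0.159  2.241]
shift cm tool [4.984 0.187 2.433] norm mm 55.5
t 18.42 pos [ 552.8 -194.3  104. ] yaw_y -91.81 tilt 37.51 F [-0.2  0.6  0.1] T [0.   1.16 0.  ] w 0.0 j [-0.155  0.291 -0.497 -0.588 -0.159  2.241]
-0.15946057078176581 [[ 0.793 -0.032  0.609]
 [-0.035 -0.999 -0.006]
 [ 0.609 -0.017 -0.793]] [-64.4   0.3 104. ]
```

View pics/side8.png

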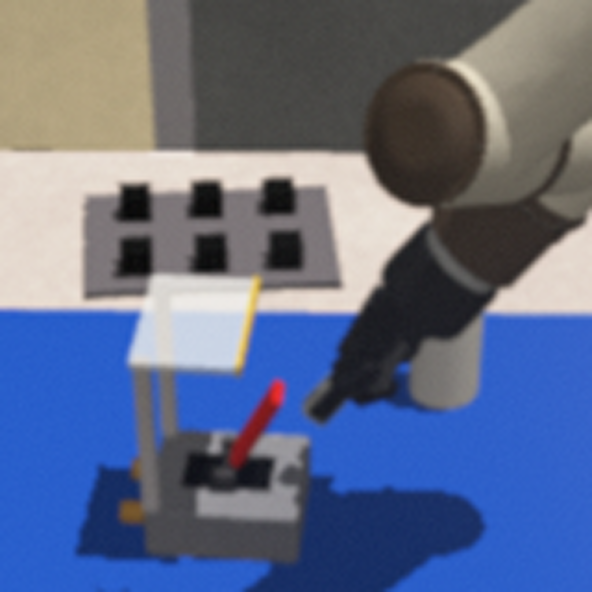

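View pics/top8.png

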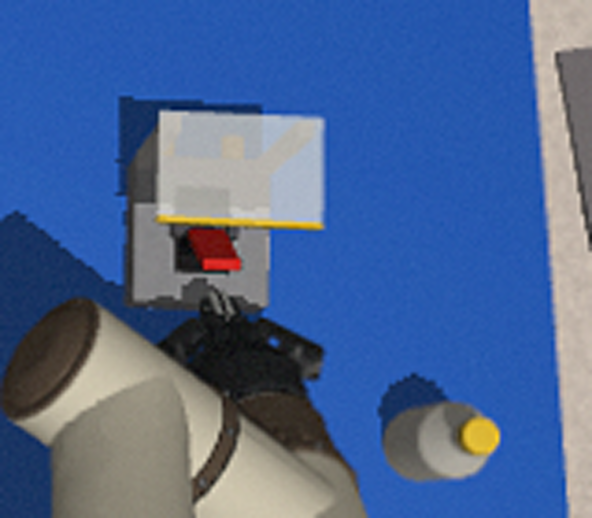

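Both views show the shut fingertip just in front of the paddle and in line with it, under the guard's front edge and clear of it. I'll push forward now.

Emit:
servo_tool([
  {"fingers":0,"x":0.5,"y":0,"z":0.25,"turn":0},
  {"fingers":0,"x":0.5,"y":0,"z":0.25,"turn":0},
  {"fingers":0,"x":0.5,"y":0,"z":0.25,"turn":0},
  {"fingers":0,"x":0.5,"y":0.1,"z":0.25,"turn":0},
  {"fingers":0,"x":0.5,"y":0.1,"z":0.25,"turn":0},
  {"fingers":0,"x":0.5,"y":0,"z":0.25,"turn":0},
])

```text
clock: 19.02
position: [583.2, -197.3, 108.2]
ee_rot: [0.948, -0.018, 0.319, -0.004]
contact_force: [-4.2, -0.2, 0.9]
gripper_width: -0.2
```

```bash
python3 - <<'E'
from h import *
go(V(-10,0,115));s,R=st();print(s['joints'][4],R.round(3)[:,2],toV(s['position']))
p,d=arm.get_image("side");b=(250,60,410,220);q=p[b[1]:b[3],b[0]:b[2],::-1];cv2.imwrite(f"pics/side9.png",cv2.resize(q,None,fx=3.7,fy=3.7,interpolation=cv2.INTER_CUBIC))
E
```

```text
t 19.02 pos [ 583.2 -197.3  108.2] yaw_y -91.78 tilt 37.22 F [-4.2 -0.2  0.9] T [ 0.04  2.02 -0.06] w -0.2 j [-0.135  0.324 -0.457 -0.497 -0.164  2.133]
shift cm tool [ 2.305 -0.009  0.901] norm mm 24.7
t 19.02 pos [ 583.2 -197.3  108.2] yaw_y -91.78 tilt 37.22 F [-4.2 -0.2  0.9] T [ 0.04  2.02 -0.06] w -0.2 j [-0.135  0.324 -0.457 -0.497 -0.164  2.133]
-0.1644559961631307 [ 0.605 -0.003 -0.796] [-33.8  -0.8 108.2]
```

View pics/side9.png

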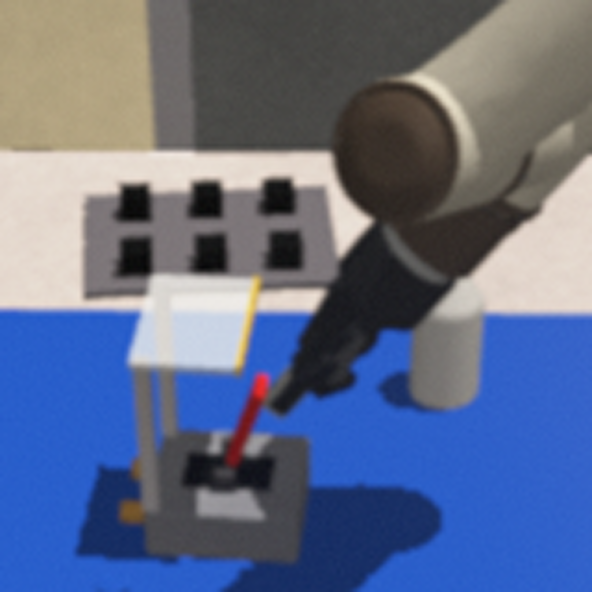

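The fingertip is pushing with 4.2 N, and the paddle is about half way to upright. The hand is still clear of the guard, so I'll continue.

Emit:
servo_tool([
  {"fingers":0,"x":0.45,"y":0,"z":0.2,"turn":0},
  {"fingers":0,"x":0.45,"y":0,"z":0.2,"turn":0},
  {"fingers":0,"x":0.45,"y":0,"z":0.2,"turn":0},
  {"fingers":0,"x":0.4,"y":0,"z":0.15,"turn":0},
])

```text
clock: 19.4
position: [603.9, -198.3, 114.4]
ee_rot: [0.947, -0.018, 0.321, -0.004]
contact_force: [0.0, 0.7, -0.8]
gripper_width: 0.0
```

```bash
python3 - <<'E'
from h import *
go(V(-10,0,115));s,R=st();print(s['joints'][4],R.round(3)[:,2],toV(s['position']))
p,d=arm.get_image("side");b=(250,60,410,220);q=p[b[1]:b[3],b[0]:b[2],::-1];cv2.imwrite(f"pics/side10.png",cv2.resize(q,None,fx=3.7,fy=3.7,interpolation=cv2.INTER_CUBIC))
E
```

```text
t 19.4 pos [ 603.9 -198.3  114.4] yaw_y -91.77 tilt 37.49 F [ 0.   0.7 -0.8] T [ 0.    1.37 -0.02] w 0.0 j [-0.12   0.34  -0.432 -0.436 -0.163  2.062]
shift cm tool [ 0.284 -0.038  0.139] norm mm 3.2
t 19.4 pos [ 603.9 -198.3  114.4] yaw_y -91.77 tilt 37.49 F [ 0.   0.7 -0.8] T [ 0.    1.37 -0.02] w 0.0 j [-0.12   0.34  -0.432 -0.436 -0.163  2.062]
-0.16269234377828212 [ 0.609 -0.005 -0.794] [-13.1  -0.5 114.4]
```

View pics/side10.png

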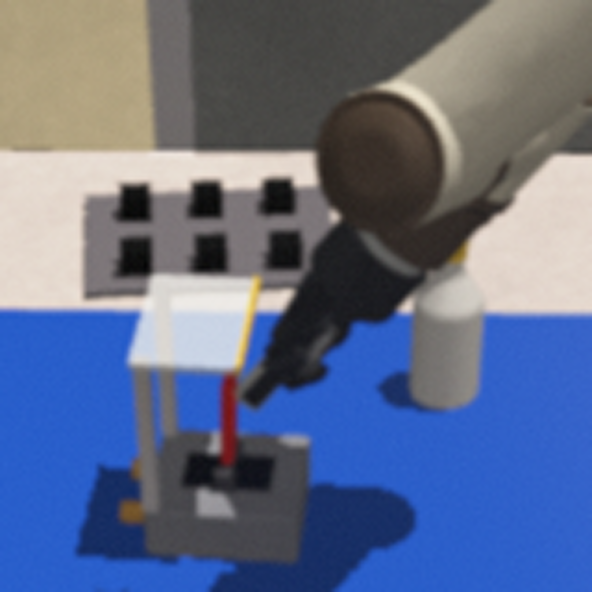

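Emit:
servo_tool([
  {"fingers":0,"x":0.2,"y":0,"z":0.05,"turn":0},
  {"fingers":0,"x":0,"y":0,"z":0,"turn":0},
  {"fingers":0,"x":0,"y":0,"z":0,"turn":0},
])

```text
clock: 19.7
position: [605.3, -198.3, 115.3]
ee_rot: [0.947, -0.018, 0.321, -0.004]
contact_force: [-0.1, 0.1, 0.4]
gripper_width: -0.3
```

```bash
python3 - <<'E'
from h import *
s,R=st();print(toV(s['position']))
p,d=arm.get_image("side");b=(250,60,410,220);q=p[b[1]:b[3],b[0]:b[2],::-1];cv2.imwrite(f"pics/side11.png",cv2.resize(q,None,fx=3.7,fy=3.7,interpolation=cv2.INTER_CUBIC))
E
```

```text
t 19.7 pos [ 605.3 -198.3  115.3] yaw_y -91.77 tilt 37.5 F [-0.1  0.1  0.4] T [-0.02  1.17 -0.02] w -0.3 j [-0.119  0.34  -0.431 -0.431 -0.163  2.056]
[-11.7  -0.4 115.3]
```

View pics/side11.png

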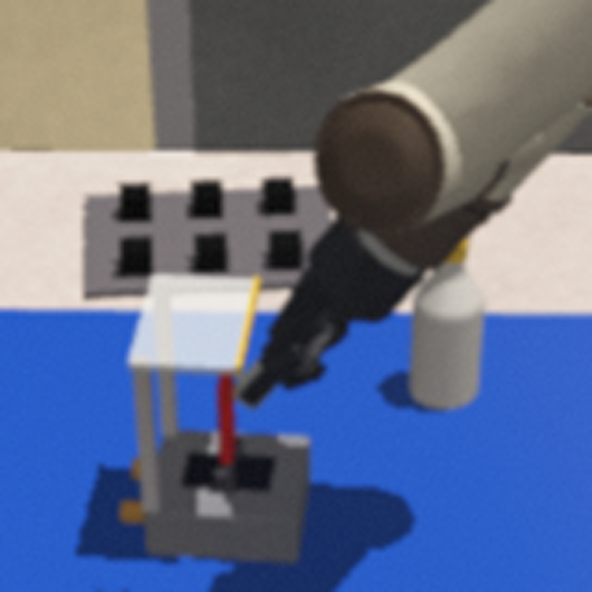

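The paddle is almost exactly upright and the force is near zero. A few more millimetres should do it.

Emit:
servo_tool([
  {"fingers":0,"x":0.25,"y":0,"z":0.15,"turn":0},
  {"fingers":0,"x":0.2,"y":0,"z":0.15,"turn":0},
  {"fingers":0,"x":0.15,"y":0,"z":0.1,"turn":0},
  {"fingers":0,"x":0,"y":0,"z":0,"turn":0},
])

```text
clock: 20.08
position: [612.5, -198.6, 115.4]
ee_rot: [0.947, -0.017, 0.321, -0.004]
contact_force: [0.7, 0.2, 0.3]
gripper_width: 0.0
```

```bash
python3 - <<'E'
from h import *
s,R=st();print(toV(s['position']))
p,d=arm.get_image("side");b=(250,60,410,220);q=p[b[1]:b[3],b[0]:b[2],::-1];cv2.imwrite(f"pics/side12.png",cv2.resize(q,None,fx=3.7,fy=3.7,interpolation=cv2.INTER_CUBIC))
E
```

```text
t 20.08 pos [ 612.5 -198.6  115.4] yaw_y -91.76 tilt 37.46 F [0.7 0.2 0.3] T [ 0.06  1.22 -0.01] w 0.0 j [-0.115  0.349 -0.421 -0.414 -0.164  2.036]
[-4.500e+00 -1.000e-01  1.154e+02]
```

View pics/side12.png

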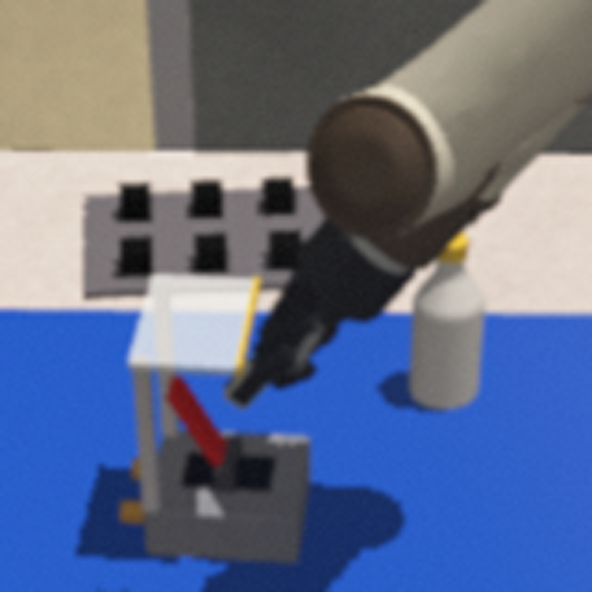

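The paddle has snapped over to the far side, its top now at about (175,390) in the crop. I'll retract the way I came, then lift.

Emit:
servo_tool([
  {"fingers":0,"x":-0.6,"y":0,"z":-0.4,"turn":0},
  {"fingers":0,"x":-0.8,"y":0,"z":-0.6,"turn":0},
  {"fingers":0,"x":-0.8,"y":0,"z":-0.6,"turn":0},
  {"fingers":0,"x":-0.8,"y":0,"z":-0.6,"turn":0},
  {"fingers":0,"x":-0.8,"y":0,"z":-0.6,"turn":0},
  {"fingers":0,"x":-0.5,"y":0,"z":-0.6,"turn":0},
  {"fingers":0,"x":0,"y":0,"z":-1,"turn":0},
  {"fingers":0,"x":0,"y":0,"z":-1,"turn":0},
  {"fingers":0,"x":0.6,"y":0,"z":-1,"turn":0},
  {"fingers":0,"x":0.6,"y":0,"z":-1,"turn":0},
])

```text
clock: 20.97
position: [541.1, -197.2, 155.7]
ee_rot: [0.947, -0.018, 0.321, -0.004]
contact_force: [0.6, 0.6, -0.2]
gripper_width: 0.0
```

```bash
python3 - <<'E'
from h import *
s,R=st();print(toV(s['position']))
for n,b in(("side",(230,110,430,350)),("top",(195,170,515,310))):
    p,d=arm.get_image(n);np.save(f"{n}_p13.npy",p);q=p[b[1]:b[3],b[0]:b[2],::-1];cv2.imwrite(f"pics/{n}13.png",cv2.resize(q,None,fx=2.5,fy=2.5,interpolation=cv2.INTER_CUBIC))
    hsv=cv2.cvtColor(p,cv2.COLOR_RGB2HSV);h,ss,v=cv2.split(hsv)
    m=(h>=4)&(h<=16)&(ss>170)&(v>100)
    bb=(265,250,330,300) if n=="side" else (280,195,330,245)
    k=np.zeros_like(m);k[bb[1]:bb[3],bb[0]:bb[2]]=1;vs,us=np.where(m&k)
    X=onz(n,np.c_[us,vs],96)[:,:2].astype(np.float32);print(n,len(us),cv2.minAreaRect(X),X.mean(0))
E
```

```text
t 20.97 pos [ 541.1 -197.2  155.7] yaw_y -91.81 tilt 37.41 F [ 0.6  0.6 -0.2] T [-0.01  1.18  0.01] w 0.0 j [-0.125  0.187 -0.543 -0.36  -0.203  1.987]
[-75.8  -3.4 155.7]
side 407 ((629.6793823242188, 179.07382202148438), (94.2237548828125, 34.77619171142578), 12.070263862609863) [631.28284 178.72458]
top 162 ((631.834228515625, 164.12005615234375), (102.0818099975586, 13.9319429397583), 12.803107261657715) [630.2415  163.36923]
```

View pics/side13.png

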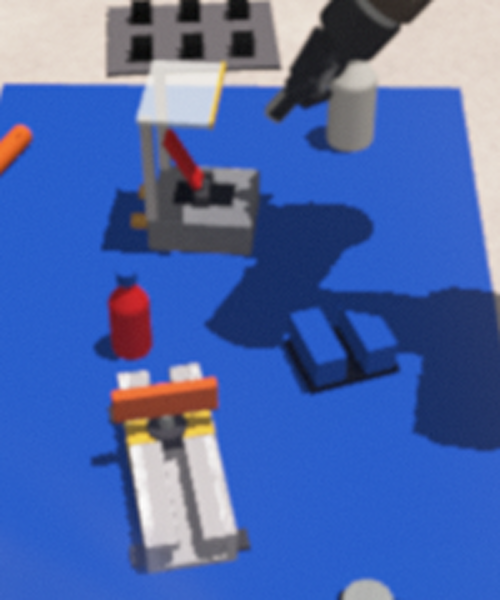

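View pics/top13.png

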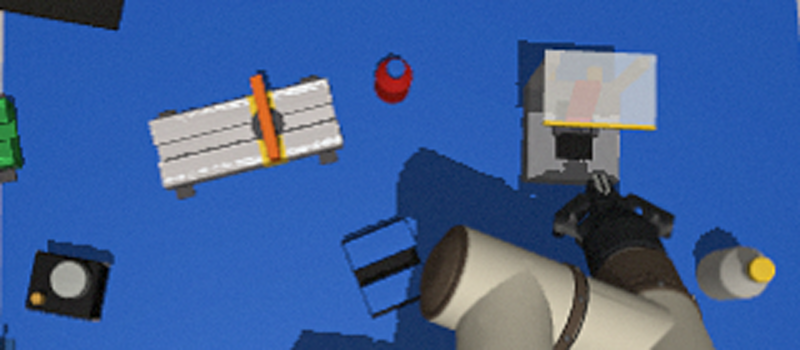

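The stop is across the rail at (631.8, 164.1), 12.8° against the rail's 12.2°. The paddle is over, the bystanders haven't moved, and the arm is clear of everything.

```bash
python3 -c "
from bench import arm
print(arm.job_done())"
```

```text
the job is handed in; nothing more can be done
None
```

The stop is seated and locked across the rail, the paddle is over to the far side, and I handed the job in at about 21 s. `job_done` gave no verdict, so the results below are from my own last checks.

**What I did**
- **Stop:** I pinched the wing in the holder, lowered the foot into the slot at the yellow mark until the collar took the load, and twisted it 90°.
- **Tilting the tool:** the move interface has no tilt command. I reached past the workspace limit in free space, over the rail side and then past the valve, until the tool leaned 37–38° the right way, and that lean stayed.
- **Paddle:** I reached in under the guard and pushed with the shut fingertips, reading about 4 N mid-push. It stalled nearly upright, and about 7 mm more made it snap over.

**Last checks**
- **Stop position:** the top view puts the wing centre at (631.8, 164.1), within about 2 mm of the mark as I measured it. The wing is about 0.6° off square.
- **Collar height:** I judged this from the hand height at seating (62.1 mm, 62 expected) and the load coming off.
- **Paddle angle:** I saw it lying at the far side in both views but did not measure the angle.
- **Bystanders:** both bottles and the gearbox look unmoved, though I did not measure them again. The arm was clear, with readings no larger than sensor noise.

**What disagreed or was marginal**
- The side view put the wing centre 15 mm further along y. I think that is because it also sees the wing's front face, so I relied on the top view.
- Joint 5 ran at its -0.16 limit while reaching in. One reading was -0.1595, just past it, and I treated that as sensor noise.

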